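# Get the metal-detector test pieces out of their locked case

## Robot

A 6-joint arm with a two-finger parallel gripper is mounted at the origin on a cart in front of the work surface, level with it; the furniture and walls round the work are solid. World frame = base frame: x ahead of the robot, y to its left, z up, the work surface at z = 0. Lengths are in m, angles in rad, forces in N, time in s.
With the tool pointing down it reaches from about 0.425 to 0.925 m from the base axis. Payload 12.5 kg.
Tool frame: the origin (TCP) lies midway between the tips of the shut fingers; the grasp point (between the pads) lies 19 mm behind it; z points along the fingers, y is the line along which they close (so a half turn about z gives the same grasp; the last joint's range is limited). The gripper opens to 85 mm and grips with 20 to 120 N. Pads are 22 mm wide; open, the fingers measure 114 mm over their backs; the gripper's body (76 mm by 85 mm) begins 54 mm behind the grasp point. The pads swing forward as they close: fully open they stand 13 mm farther back than shut.
Start: joints at [1.201, 0.491, 1.559, -0, 1.092, -0.106], TCP at [0.163, 0.603, 0.231] pointing down, gripper open.
Joint ranges: [-3.1, 3.1], [-0.84, 2.19], [0.05, 2.79], [-1.13, 4.28], [0.06, 2.93], [-2.69, 2.69]. Speed limits (rad/s): [2.22, 2.22, 2.79, 3.14, 3.14, 3.14].

## Interface

Orientations are given as a unit quaternion [w, x, y, z].
In Python, from station import get_obs, get_image, order gives the robot as it stands.
- The arm moves only by the tool carry_out, never from a script. Its argument "plan" is one flat list of numbers, 5 for each row, row after row: the closure, from -1 (fully open) to 1 (shut), then the shift along the tool's x, y, z normalised to -1 to 1, where 1 is 0.5 m, then the turn about the tool's z normalised to -1 to 1, where 1 is 45 degrees. In form: [fingers, x, y, z, roll, fingers, x, y, z, roll, ...]. A call has 1 to 8 rows; each row shifts and turns the commanded pose from where the row before left it, along the tool's axes as they then stand; what a row does not reach is not made up. A row lasts 1/8 s, in which the tool goes at most 62.5 mm and 10.7 degrees, less where a joint would pass 70% of its speed; a pose out of reach is approached as far as the arm can. A call with a number of a shift or a turn outside -1 to 1 is refused whole. A call with a gripper value outside its range is refused whole. The fingers move at their own pace and stop on an object; "newtons" is the grip in N (left out, the last holds). Time passes only in rows, so rows that do not move let the fingers close. It gives the time, the measured TCP pose, the force, the opening and the grip force at its end, in the units of the state.
- get_obs(): the state, without advancing time (a new reading comes with each control period).
- get_image(name): name is "scene" or "top"; returns a dict with "img" (420x560x3 uint8, red, green, blue), "intrinsics" (3x3 intrinsics, pixels), "R" (3x3) and "t" (3): a world point X has camera coordinates R X + t. Camera axes: x right, y down, z forward; pixel columns grow to the right and rows downward; lengths in m; the calibration is good to about 2 mm. A picture is of the moment at which its call begins. There is no depth.
- order.sign_off(): hands the job in; it is judged then, once.
The state is a dict: "time_s": time; "q": joint angles; "dq": joint speeds; "joint_torque": joint torques, N m; "eef_pos": TCP position; "ee_rot": TCP orientation; "contact_force": force on the tool from outside, world axes, zero at the start; "ft_torque": the same for the moment, N m; "width": opening from 0.0 (shut) to 1.0 (fully open); "grasp_force": force on a finger pad.
Only numpy, scipy, OpenCV 4.12 (cv2) and the standard library are available. Lean on these libraries where they do the work, as an engineer would, in place of code of your own. Each camera call takes 0.05 s, during which the arm holds its last target. There are 200 camera calls.

## Task

The line's metal-detector check is due and nobody knows which of the three keys in the rack opens the test-piece case: try them in its lock until one catches, and turn the latch fully open with it, turning the latch only with a key, then put the key back so that every key stands in the rack again. After that lift the cover off, set it upright on the table clear of the case, and put every test piece from the case into the tray, leaving the latch open and the scraper, beaker and thermometer where they are.

Things in the scene. Friction and masses are not known exactly. Their poses are not given: they have to be found in the camera images.
- case: test-piece case, fixed; origin at table height under the middle of its nest, y along its length, z up; lock housing 36 x 104 mm, 74 mm high, on its -x side. Plinth 124 (x) x 214 mm (y), 12 mm high; nest block 100 x 190 mm, top at z = 34 mm, steel rim up to 40; five pockets 36 mm apart in a row along y, floor at 12. The cover rests on the plinth, its lower edge at z = 12
- keyhole (a point): middle of the lock's keyhole, a round hole 28 mm wide in the brass rosette on top of the lock, 81 mm above the table, 92 mm to the -x side of the case's middle; axes as the case's. A key goes straight down until its tip stops, its bow's middle then 23.5 mm above this point. To pass the driver inside, up or down, the bit's width must lie along the case's y while locked, and be turned along with the latch
- latch (a joint): turn of the lock's rosette and pawl, rad: 0 locked (pawl to the case's +x, over the cover's lug), grows clockwise from above to 1.2 fully open (pawl off the lug). Inside, a driver at one hidden height, changing from start to start, is caught after some 0.2 rad of free play by a key whose bit is at that height; a wrong key turns idly. Friction 0.04 N m; stays where left
- cover_handle (a point): middle of the bar handle on the case's loose grey cover, a hood 112 (x) x 202 (y) x 80 mm high, walls 3 mm, open below, 300 g. Bar 14 mm wide (x), 84 long (y), 14 high; this point is 109 mm above the cover's lower edge, z upright. It sits 28 mm down over the nest's rim with 3 mm play, and must rise 75 mm to clear the test pieces. A lug on its -x side lies under the locked pawl
- rack: wooden key rack, fixed, block 44 mm (x) x 160 mm (y) on a foot 60 x 176 mm, top 50 mm above the table. Origin under its middle at table height; z up. Three slots at y = -50, 0 and +50 mm, each 26 mm long (y) and 8.4 mm wide (x), 44 mm deep. A key stands in a slot with its bow on the rack's top, the bow's middle then 72 mm above the table
- tray: loose open aluminium tray, 150 mm (x) x 184 mm (y) outside, 20 mm high, walls and floor 3 mm, 500 g. Origin at the centre of its underside; z up
- key_1_bow (a point): middle of the bow of a lock key that stands tip down in a rack slot; 88 mm long, 60 g. Black bow 32 wide (y), 44 tall (z), 12 thick (x: pinch it so); below it a round steel shank, 4.4 mm thick, 44 long, with a double bit 22 wide (y), 4.4 thick, 12 tall; the keys differ only in the bit's height on the shank. This point is 66 mm above the tip, 22 above the bow's underside; z from tip to bow. Both ways round fit alike
- key_2_bow (a point): middle of the bow of a lock key that stands tip down in a rack slot; 88 mm long, 60 g. Black bow 32 wide (y), 44 tall (z), 12 thick (x: pinch it so); below it a round steel shank, 4.4 mm thick, 44 long, with a double bit 22 wide (y), 4.4 thick, 12 tall; the keys differ only in the bit's height on the shank. This point is 66 mm above the tip, 22 above the bow's underside; z from tip to bow. Both ways round fit alike
- key_3_bow (a point): middle of the bow of a lock key that stands tip down in a rack slot; 88 mm long, 60 g. Black bow 32 wide (y), 44 tall (z), 12 thick (x: pinch it so); below it a round steel shank, 4.4 mm thick, 44 long, with a double bit 22 wide (y), 4.4 thick, 12 tall; the keys differ only in the bit's height on the shank. This point is 66 mm above the tip, 22 above the bow's underside; z from tip to bow. Both ways round fit alike
- piece_1_mid (a point): centre of a metal-detector test piece: white nylon bar 16 mm (x) x 22 mm (y) x 72 mm (z, up), a small steel ball near its foot, 40 g. At the start it stands in a pocket of the case's nest under the cover, its lower 22 mm in the pocket, its top 50 mm free, its x along the case's x. It may be absent
- piece_2_mid (a point): centre of a metal-detector test piece: white nylon bar 16 mm (x) x 22 mm (y) x 72 mm (z, up), a small steel ball near its foot, 40 g. At the start it stands in a pocket of the case's nest under the cover, its lower 22 mm in the pocket, its top 50 mm free, its x along the case's x. It may be absent
- piece_3_mid (a point): centre of a metal-detector test piece: white nylon bar 16 mm (x) x 22 mm (y) x 72 mm (z, up), a small steel ball near its foot, 40 g. At the start it stands in a pocket of the case's nest under the cover, its lower 22 mm in the pocket, its top 50 mm free, its x along the case's x. It may be absent
- piece_4_mid (a point): centre of a metal-detector test piece: white nylon bar 16 mm (x) x 22 mm (y) x 72 mm (z, up), a small steel ball near its foot, 40 g. At the start it stands in a pocket of the case's nest under the cover, its lower 22 mm in the pocket, its top 50 mm free, its x along the case's x. It may be absent
- piece_5_mid (a point): centre of a metal-detector test piece: white nylon bar 16 mm (x) x 22 mm (y) x 72 mm (z, up), a small steel ball near its foot, 40 g. At the start it stands in a pocket of the case's nest under the cover, its lower 22 mm in the pocket, its top 50 mm free, its x along the case's x. It may be absent
- scraper: bystander: nylon scraper with steel blade, 60 x 164 x 14 mm, lying on the table; origin under its middle, long axis y
- steel_beaker: bystander: steel beaker, 70 mm across, 69 mm tall; origin at its foot
- probe_thermometer: bystander: pen thermometer with steel probe, 22 x 174 x 18 mm, lying on the table; origin under its middle, long axis y

How it is judged:
On the way, in this order (a step that is already met when the one before it is completed fails the run):
1. a key seated in the lock has turned the latch fully open (past 1.08 rad) (value of joint latch above 1.08 rad and ((horizontal distance between key_1_bow and keyhole below 0.006 m and z of key_1_bow in the frame of keyhole between 0.015 and 0.032 m) or (horizontal distance between key_2_bow and keyhole below 0.006 m and z of key_2_bow in the frame of keyhole between 0.015 and 0.032 m) or (horizontal distance between key_3_bow and keyhole below 0.006 m and z of key_3_bow in the frame of keyhole between 0.015 and 0.032 m))), for 0.2 s.
2. all three keys stand seated in the rack again, with the latch still open (value of joint latch above 1 rad and x of key_1_bow in the frame of rack between -0.006 and 0.006 m and y of key_1_bow in the frame of rack between -0.062 and 0.062 m and z of key_1_bow in the frame of rack between 0.066 and 0.08 m and angle between each of key_1_bow, key_2_bow, key_3_bow's own z axis and vertical below 0.15 rad and x of key_2_bow in the frame of rack between -0.006 and 0.006 m and y of key_2_bow in the frame of rack between -0.062 and 0.062 m and z of key_2_bow in the frame of rack between 0.066 and 0.08 m and x of key_3_bow in the frame of rack between -0.006 and 0.006 m and y of key_3_bow in the frame of rack between -0.062 and 0.062 m and z of key_3_bow in the frame of rack between 0.066 and 0.08 m), for 0.2 s.
3. the cover is off the case, upright on the table, clear of the case (horizontal distance between cover_handle and case above 0.12 m and angle between cover_handle's own z axis and vertical below 0.1 rad and height (world z) of cover_handle below 0.119 m), for 0.2 s.
At the end, for the whole second after the job is handed in: Latch open (past 1.0 rad); all keys upright in rack slots, seated to within 8 mm; cover upright (0.1 rad) on the table, its handle over 120 mm from the case's middle; every test piece present lies or stands inside the tray's walls (all of step 2 and all of step 3 and x of piece_1_mid in the frame of tray between -0.072 and 0.072 m and y of piece_1_mid in the frame of tray between -0.089 and 0.089 m and z of piece_1_mid in the frame of tray between 0.005 and 0.06 m and x of piece_2_mid in the frame of tray between -0.072 and 0.072 m and y of piece_2_mid in the frame of tray between -0.089 and 0.089 m and z of piece_2_mid in the frame of tray between 0.005 and 0.06 m and x of piece_3_mid in the frame of tray between -0.072 and 0.072 m and y of piece_3_mid in the frame of tray between -0.089 and 0.089 m and z of piece_3_mid in the frame of tray between 0.005 and 0.06 m and x of piece_4_mid in the frame of tray between -0.072 and 0.072 m and y of piece_4_mid in the frame of tray between -0.089 and 0.089 m and z of piece_4_mid in the frame of tray between 0.005 and 0.06 m and x of piece_5_mid in the frame of tray between -0.072 and 0.072 m and y of piece_5_mid in the frame of tray between -0.089 and 0.089 m and z of piece_5_mid in the frame of tray between 0.005 and 0.06 m and linear speed of cover below 0.02 m/s); the robot touches nothing.
It fails at once if the latch is turned open with no key in the lock (velocity of joint latch above 0.4 rad/s and value of joint latch above 0.35 rad and not (distance between key_1_bow and keyhole below 0.045 m) and not (distance between key_2_bow and keyhole below 0.045 m) and not (distance between key_3_bow and keyhole below 0.045 m)).
It fails at once if the cover is raised more than 20 mm off the case while the latch is not open (value of joint latch below 0.9 rad and height (world z) of cover_handle above 0.141 m).
It fails at once if the scraper is moved more than 30 mm (distance of scraper from where it was at the start of the episode above 0.03 m).
It fails at once if the steel_beaker is moved more than 30 mm (distance of steel_beaker from where it was at the start of the episode above 0.03 m).
It fails at once if the probe_thermometer is moved more than 30 mm (distance of probe_thermometer from where it was at the start of the episode above 0.03 m).
Of piece_1, piece_2, piece_3, piece_4, piece_5 only 3 to 5 are there at a start; the rules pass over those that are not, and their reading is None.
At some moment in a run one of tray may be knocked a few centimetres aside while the robot is not near it.
It also fails if it takes over 210 s, if anything falls off the work surface, if the arm or the gripper's body presses on something with over 40 N, if the wrist force passes 120 N, or if a joint passes its speed limit or range.

## Working session

There is one attempt and no reset: what is moved stays moved. The work goes in short steps, Python scripts to look and compute and a tool call to move; the robot and the scene stay as the last step left them, time stands still between calls to the robot, and variables do not carry over. Pictures are saved under pics/ and viewed, at most 14 in all, crops included, and the job is handed in when it is done.

Besides the shell and the picture viewer there is one more tool, called after "Call:" as a command line: name --argument value ..., lists and objects as JSON in quotes. carry_out: Moves the arm, as the interface text tells. Scaled input: -1 to 1 covers 0.5 m each way for a shift and 45 degrees each way for a turn. Its arguments: {"type":"object","properties":{"plan":{"type":"array","items":{"type":"number","minimum":-1,"maximum":1}},"newtons":{"type":"number"}},"required":["plan"]}

```bash
mkdir -p pics; ls
python3 - <<'E'
from station import get_obs,get_image
import cv2,numpy as np
o=get_obs();print(o)
for n in("scene","top"):
    d=get_image(n);cv2.imwrite(f"pics/{n}0.png",d["img"][:,:,::-1]);np.savez(f"{n}0.npz",**d)
    print(n,d["intrinsics"].tolist(),np.round(d["R"],4).tolist(),d["t"], -d["R"].T@d["t"])
E
```

```text
pics
{'time_s': 0.0, 'q': array([ 1.20140515e+00,  4.91552853e-01,  1.55950015e+00, -1.19263107e-05,
        1.09169469e+00, -1.05596626e-01]), 'dq': array([-0.00105745,  0.0005746 ,  0.00021029,  0.00050248, -0.00228331,
        0.00124197]), 'joint_torque': array([-6.07801758e-04, -6.18457460e+01, -2.61585045e+01, -1.56868982e-04,
        4.14761234e-03, -8.48031277e-06]), 'eef_pos': array([0.16285428, 0.60315189, 0.23071445]), 'ee_rot': array([-1.30729806e-04,  1.31512423e-01,  9.91314354e-01, -5.62552888e-04]), 'contact_force': array([-0.02872418,  0.1173404 ,  0.31099644]), 'ft_torque': array([ 0.03951068,  0.03404014, -0.00639733]), 'grasp_force': 0.0, 'width': 0.9982408548178346}
scene [[386.3909934828845, 0.0, 281.96254299719334], [0.0, 386.3909934828845, 209.27555582524826], [0.0, 0.0, 1.0]] [[0.813, -0.5822, -0.0063], [-0.417, -0.5747, -0.7041], [0.4063, 0.5751, -0.71]] [-0.42900177  0.29155876  1.05831447] [ 0.0403569  -0.6908641   0.95402131]
top [[444.321342965557, 0.0, 277.38564908836173], [0.0, 444.321342965557, 217.2962907926748], [0.0, 0.0, 1.0]] [[-0.0146, -0.9997, 0.0196], [-0.9937, 0.0123, -0.1112], [0.111, -0.0211, -0.9936]] [-0.00171233  0.50983541  1.48176872] [0.34217241 0.02334407 1.52903457]
```

View pics/scene0.png

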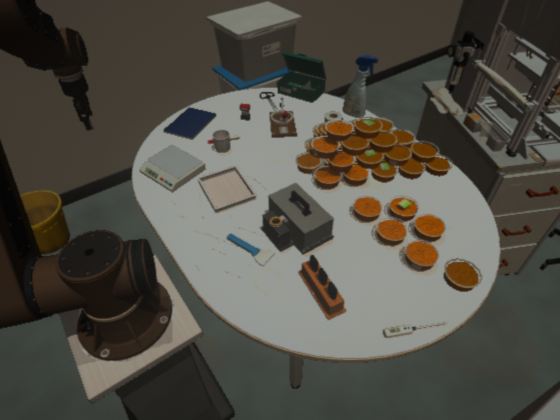

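View pics/top0.png

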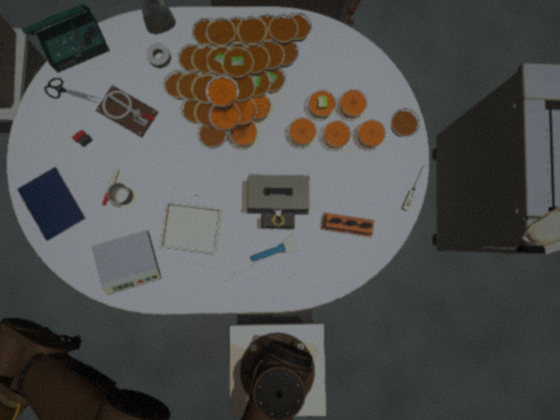

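The top view shows the grey cover at (278,193), the lock at (278,220), the orange rack with black bows at (348,224), the tray at (192,228), the scraper at (272,250), the beaker at (118,194) and the thermometer at (412,190). Next I'll measure the case, rack and tray.

```bash
cat > h.py <<'E'
import numpy as np,cv2
from station import get_obs,get_image
def load(n): return dict(np.load(n+".npz"))
def ray(d,u,v,z):
    c=-d["R"].T@d["t"]; r=d["R"].T@np.linalg.inv(d["intrinsics"])@np.array([u,v,1.])
    return c+r*(z-c[2])/r[2]
def proj(d,X):
    p=d["intrinsics"]@(d["R"]@np.array(X)+d["t"]); return p[:2]/p[2]
def tri(d1,p1,d2,p2):
    P=[d["intrinsics"]@np.c_[d["R"],d["t"]] for d in(d1,d2)]
    X=cv2.triangulatePoints(P[0],P[1],np.array(p1,float).reshape(2,1),np.array(p2,float).reshape(2,1));return (X[:3]/X[3]).ravel()
def snap(n,f):
    d=get_image(n);np.savez(f"{n}{f}.npz",**d);return d
def crop(d,x0,x1,y0,y1,k):
    return cv2.resize(np.clip(d["img"][y0:y1,x0:x1,::-1].astype(float)*1.5,0,255).astype(np.uint8),None,fx=k,fy=k,interpolation=cv2.INTER_CUBIC)
def tcp():
    o=get_obs();w,x,y,z=o["ee_rot"];from scipy.spatial.transform import Rotation as R
    return o,R.from_quat([x,y,z,w]).as_matrix()
def to(x,y,z,yaw=None):
    """yaw=angle (rad, world) of tool y axis; prints shift in tool units and roll units"""
    o,M=tcp(); d=M.T@(np.array([x,y,z])-o["eef_pos"]); s=np.round(d/0.5,4)
    print("tcp",np.round(o["eef_pos"],4),"dmm",np.round(d*1000,1),"units",s,end=" ")
    cur=np.arctan2(M[1,1],M[0,1]);print("yaw_y",round(cur,4),end=" ")
    if yaw is not None:
        e=(yaw-cur+np.pi/2)%np.pi-np.pi/2   # world turn ; tool z is down -> roll=-e
        print("roll units",round(-e/(np.pi/4),4),end="")
    print()
E
python3 - <<'E'
from h import *
t,s=load("top0"),load("scene0")
cv2.imwrite("pics/a.png",np.hstack([crop(t,238,338,168,238,4)]) )
cv2.imwrite("pics/b.png",crop(s,225,345,180,320,5)[:, :])
cv2.imwrite("pics/ab.png",np.vstack([cv2.resize(crop(t,235,385,165,245,5),(750,400))[:, :],]))
h=cv2.cvtColor(t["img"],cv2.COLOR_RGB2HSV)
for p in[(300,180),(192,228),(348,215),(350,224),(170,228),(230,180)]:print(p,t["img"][p[1],p[0]],h[p[1],p[0]])
m=((h[...,0]<15)&(h[...,1]>120)).astype(np.uint8);m[:205]=0;m[245:]=0;m[:,:310]=0
c=max(cv2.findContours(m,0,2)[0],key=cv2.contourArea);print("rack",cv2.minAreaRect(c))
E
```

```text
(300, 180) [89 86 77] [23 34 89]
(192, 228) [133 134 130] [ 38   8 134]
(348, 215) [124 122 120] [ 15   8 124]
(350, 224) [38 31 35] [163  47  38]
(170, 228) [133 138 130] [ 49  15 138]
(230, 180) [134 137 140] [105  11 140]
rack ((347.5405578613281, 224.25677490234375), (49.81289291381836, 15.45350456237793), 9.462322235107422)
```

View pics/ab.png

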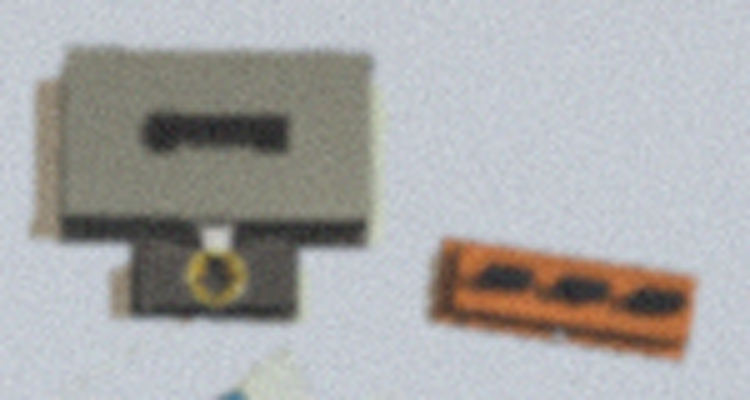

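View pics/b.png

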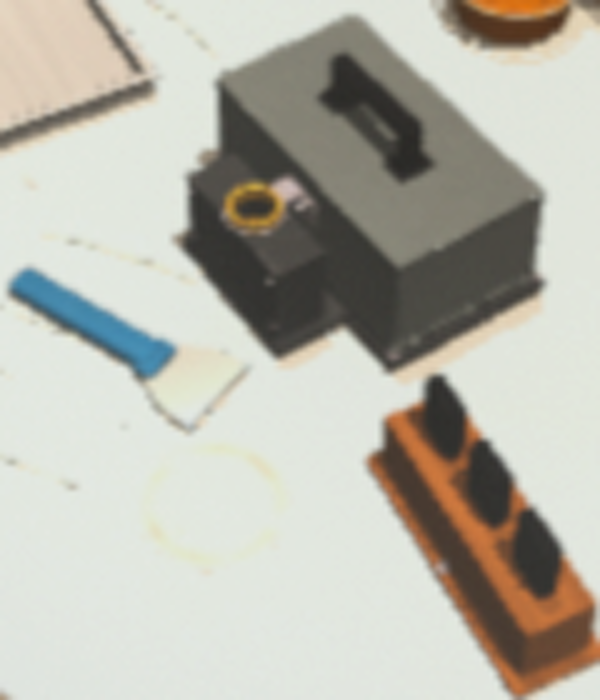

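The crops show the rosette at top px about (278,220), three dark bows along the rack, the handle at about (278,191), and the pawl (white) at +x. Now I'll compute positions.

```bash
cat > meas.py <<'E'
from h import *
def blobs(m,roi,amin,n):
    mm=np.zeros_like(m,np.uint8);x0,x1,y0,y1=roi;mm[y0:y1,x0:x1]=m[y0:y1,x0:x1]
    N,l,st,c=cv2.connectedComponentsWithStats(mm.astype(np.uint8))
    r=[(st[i,4],c[i]) for i in range(1,N) if st[i,4]>=amin];r.sort(key=lambda a:-a[0]);return r[:n]
if __name__=="__main__":
    t,s=load("top0"),load("scene0")
    res={}
    for k,d,roi,rr in(("t",t,(325,375,214,236),(266,290,210,230)),("s",s,(303,342,250,302),(265,287,213,228))):
        h=cv2.cvtColor(d["img"],cv2.COLOR_RGB2HSV).astype(int);V=h[...,2]
        dark=(V<50)
        b=blobs(dark&~((h[...,0]<15)&(h[...,1]>120)),roi,8,3);b.sort(key=lambda a:a[1][0]);res[k]=b
        y=(h[...,0]>17)&(h[...,0]<32)&(h[...,1]>90);print(k,"bows",[(a,np.round(c,1)) for a,c in b],"ros",[(a,np.round(c,1)) for a,c in blobs(y,rr,5,2)])
        ys,xs=np.nonzero(y[rr[2]:rr[3],rr[0]:rr[1]]);e=cv2.fitEllipse(np.c_[xs,ys].astype(np.float32)) ; c=np.array(e[0])+[rr[0],rr[2]]
        res[k+"r"]=c;print("ring",e,c,ray(d,*c,.081))
        for a,c in b:print(ray(d,*c,.072))
    print("ros tri",tri(t,res["tr"],s,res["sr"]))
    for a,b in zip(res["t"],res["s"]):print("bow tri",tri(t,a[1],s,b[1]))
    # cover top: grey-green; tray, bar
    h=cv2.cvtColor(t["img"],cv2.COLOR_RGB2HSV).astype(int)
    m=((h[...,2]>65)&(h[...,2]<110));b=blobs(m,(240,318,170,212),50,1)[0];
    N,l=cv2.connectedComponents(np.where(m,1,0).astype(np.uint8)*np.pad(np.ones((42,78),np.uint8),((170,208),(240,242))))
    L=l[178,300];c=max(cv2.findContours((l==L).astype(np.uint8),0,2)[0],key=cv2.contourArea);R=cv2.minAreaRect(c);print("cover",R)
    P=[ray(t,*p,.092) for p in cv2.boxPoints(R)];print(np.round(P,4),np.mean(P,0))
    b=blobs(h[...,2]<55,(260,296,183,200),20,1)[0];print("bar",b,ray(t,*b[1],.119))
    r=((h[...,0]<15)&(h[...,1]>120)).astype(np.uint8);r[:205]=0;r[245:]=0;r[:,:310]=0
    c=max(cv2.findContours(cv2.morphologyEx(r,3,np.ones((9,9))),0,2)[0],key=cv2.contourArea);R=cv2.minAreaRect(c)
    P=[ray(t,*p,.05) for p in cv2.boxPoints(R)];print("rack",np.round(P,4),np.mean(P,0))
E
python3 meas.py
```

```text
t bows [(np.int32(30), array([335.5, 220.3])), (np.int32(31), array([350.3, 222.5])), (np.int32(29), array([365.4, 224.9]))] ros [(np.int32(62), array([277.9, 220. ]))]
ring ((11.814387321472168, 9.927088737487793), (9.01715087890625, 9.7518892288208), 61.776817321777344) [277.81438732 219.92708874] [ 0.49520517 -0.00873537  0.081     ]
[ 0.49253567 -0.19978523  0.072     ]
[ 0.48445245 -0.24838952  0.072     ]
[ 0.47590388 -0.29841712  0.072     ]
s bows [(np.int32(97), array([312.2, 285.2])), (np.int32(98), array([322.2, 276.5])), (np.int32(104), array([331.8, 290.6]))] ros [(np.int32(65), array([275.2, 220.4]))]
ring ((10.332677841186523, 7.567430019378662), (8.006462097167969, 9.793440818786621), 89.27227020263672) [275.33267784 220.56743002] [ 0.49471502 -0.01167188  0.081     ]
[ 0.44354563 -0.25794435  0.072     ]
[ 0.48325426 -0.25215461  0.072     ]
[ 0.47497664 -0.30163338  0.072     ]
ros tri [ 0.49589428 -0.00898682  0.07780069]
bow tri [ 0.49730655 -0.2120073  -0.02827386]
bow tri [ 0.48526003 -0.24950544  0.06707296]
bow tri [ 0.47661417 -0.29955609  0.06774108]
cover ((275.0, 192.5), (37.0, 68.0), 90.0)
[[ 0.6473  0.1103  0.092 ]
 [ 0.6449 -0.1135  0.092 ]
 [ 0.5221 -0.1108  0.092 ]
 [ 0.5248  0.1109  0.092 ]] [ 0.58476377 -0.00077067  0.092     ]
bar (np.int32(175), array([277.69142857, 190.74285714])) [ 0.58554855 -0.00888162  0.119     ]
rack [[ 0.4702 -0.156   0.05  ]
 [ 0.5215 -0.1659  0.05  ]
 [ 0.4918 -0.3307  0.05  ]
 [ 0.4406 -0.3201  0.05  ]] [ 0.48100823 -0.24317101  0.05      ]
```

```bash
cat >> h.py <<'E'
def plan(wps,smax=.12,rmax=.23,start=None):
    """wps: (x,y,z,yaw,closure[,holdrows]); prints rows"""
    if start is None:
        o,M=tcp();p=o["eef_pos"].copy();yaw=np.arctan2(M[1,1],M[0,1])
    else: p=np.array(start[:3]);yaw=start[3]
    out=[]
    for w in wps:
        x,y,z,ya,c=w[:5];dp=np.array([x,y,z])-p;dy=ya-yaw
        n=max(1,int(np.ceil(max(np.linalg.norm(dp)/.5/smax,abs(dy)/(np.pi/4)/rmax)-1e-3)))
        for i in range(n):
            s=dp/n/.5;r=-dy/n/(np.pi/4)
            out.append([c,round(-np.sin(yaw)*s[0]+np.cos(yaw)*s[1],4),round(np.cos(yaw)*s[0]+np.sin(yaw)*s[1],4),round(-s[2],4),round(r,4)]);yaw+=dy/n
        out+= [[c,0,0,0,0]]*(w[5] if len(w)>5 else 0); p=np.array([x,y,z])
    for i in range(0,len(out),8):print(len(out[i:i+8]),"rows:",",".join(f"{v:g}" for r in out[i:i+8] for v in r))
E
python3 - <<'E'
from h import *
t=load("top0")
for a in((69,50),(371,57),(62,218),(366,220)):
    print(ray(t,235+a[0]/5-.4,165+a[1]/5-.4,.092))
for a in((145,132),(290,132)): print("bar",ray(t,235+a[0]/5-.4,165+a[1]/5-.4,.119))
plan([(.45,.35,.23,.85,0),(.53,.08,.23,.3,0),(.4915,-.2018,.16,-.167,0)])
E
```

```text
[0.64501681 0.08598637 0.092     ]
[ 0.63825455 -0.11270359  0.092     ]
[0.53371263 0.09135578 0.092     ]
[ 0.53002467 -0.1070027   0.092     ]
bar [0.585217   0.03641632 0.119     ]
bar [ 0.58417515 -0.05684338  0.119     ]
8 rows: 0,-0.0981,-0.0485,0.0002,0.0831,0,-0.101,-0.042,0.0002,0.0831,0,-0.1035,-0.0353,0.0002,0.0831,0,-0.1056,-0.0284,0.0002,0.0831,0,-0.1072,-0.0215,0.0002,0.0831,0,-0.1084,-0.0144,0.0002,0.0831,0,-0.1091,-0.0073,0.0002,0.0831,0,-0.0953,-0.06,-0,0.1401
8 rows: 0,-0.1013,-0.0492,-0,0.1401,0,-0.1061,-0.0378,-0,0.1401,0,-0.1096,-0.0259,-0,0.1401,0,-0.1118,-0.0137,-0,0.1401,0,-0.1031,-0.048,0.028,0.1189,0,-0.1072,-0.0382,0.028,0.1189,0,-0.1103,-0.028,0.028,0.1189,0,-0.1124,-0.0176,0.028,0.1189
1 rows: 0,-0.1135,-0.0071,0.028,0.1189
```

Call:
carry_out --plan '[0,-0.098,-0.0485,0,0.083,0,-0.101,-0.042,0,0.083,0,-0.1035,-0.035,0,0.083,0,-0.1055,-0.0285,0,0.083,0,-0.107,-0.0215,0,0.083,0,-0.1085,-0.0145,0,0.083,0,-0.109,-0.007,0,0.083,0,-0.095,-0.06,0,0.14]' --newtons 60

```text
time_s: 1.1
eef_pos: [0.4677, 0.2954, 0.2307]
ee_rot: [0.0, 0.405, 0.914, 0.0]
contact_force: [0.6, -0.3, -0.6]
width: 0.5
grasp_force: 0.0
```

Call:
carry_out --plan '[0,-0.101,-0.049,0,0.14,0,-0.106,-0.038,0,0.14,0,-0.1095,-0.026,0,0.14,0,-0.112,-0.0135,0,0.14,0,-0.103,-0.048,0.028,0.119,0,-0.107,-0.038,0.028,0.119,0,-0.11,-0.028,0.028,0.119,0,-0.1125,-0.0175,0.028,0.119]'

```text
time_s: 2.1
eef_pos: [0.499, -0.1461, 0.1747]
ee_rot: [-0.0, 0.733, 0.68, 0.0]
contact_force: [0.8, 0.7, 0.4]
width: 0.498
grasp_force: 0.0
```

Call:
carry_out --plan '[0,-0.1135,-0.007,0.028,0.119,0,0,0,0,0,0,0,0,0,0]'

```text
time_s: 2.48
eef_pos: [0.4917, -0.2005, 0.1611]
ee_rot: [-0.0, 0.763, 0.646, -0.0]
contact_force: [-0.7, 0.6, -0.1]
width: 0.502
grasp_force: 0.0
```

Run:
```python
from h import *
o,M=tcp();print(o["q"],o["width"],M.round(3).tolist(),o["time_s"])
plan([(.4917,-.2018,.061,-.167,0)])
```

```text
[-5.11621624e-01  4.46538146e-01  1.86673535e+00  2.78710582e-04
  8.29019872e-01 -3.45347951e-01] 0.5015015089218665 [[0.166, 0.986, -0.001], [0.986, -0.166, 0.001], [0.0, -0.001, -1.0]] 2.475
2 rows: 0,-0.0013,0.0002,0.1001,0.0003,0,-0.0013,0.0002,0.1001,0.0003
```

Call:
carry_out --plan '[0,-0.001,0,0.1,0,0,-0.001,0,0.1,0,0,0,0,0,0,1,0,0,0,0,1,0,0,0,0,1,0,0,0,0,1,0,0,0,0,1,0,0,0,0]'

```text
time_s: 3.48
eef_pos: [0.4928, -0.2017, 0.0634]
ee_rot: [0.002, 0.763, 0.646, 0.001]
contact_force: [1.8, 2.9, 7.7]
width: 0.127
grasp_force: 58.7
```

Run:
```python
from h import *
o,M=tcp();print(o["eef_pos"],o["width"],o["contact_force"],o["ft_torque"],o["time_s"])
t=snap("top",1);s=snap("scene",1)
cv2.imwrite("pics/c.png",np.hstack([crop(t,310,390,190,260,5),crop(s,290,350,210,280,5)]))
```

```text
[ 0.49275712 -0.20172479  0.06341975] 0.12671161412894313 [1.7969109  2.85965733 7.7130425 ] [ 0.6919541  -0.17619782 -0.00197322] 3.475
```

View pics/c.png

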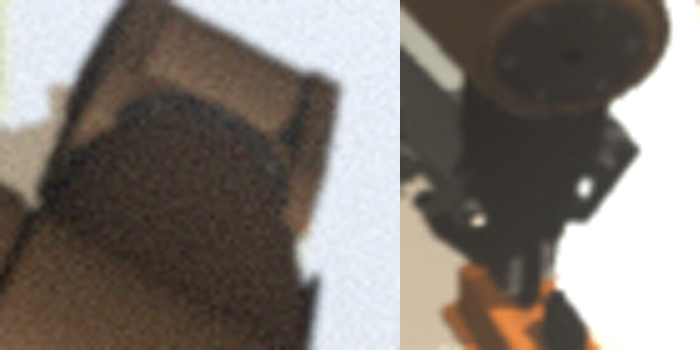

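The grip holds (about 11 mm opening, 59 N). I'll lift the key and carry it above the keyhole.

Run:
```python
from h import *
plan([(.4928,-.2017,.18,-.167,1),(.4957,-.0102,.17,-.02,1,1)])
```

```text
7 rows: 1,0,0.0001,-0.1166,0.0004,1,0,0.0001,-0.1166,0.0004,1,0.0947,-0.0145,0.005,-0.0468,1,0.0951,-0.011,0.005,-0.0468,1,0.0955,-0.0075,0.005,-0.0468,1,0.0957,-0.004,0.005,-0.0468,1,0,0,0,0
```

Call:
carry_out --plan '[1,0,0,-0.117,0,1,0,0,-0.117,0,1,0.0945,-0.0145,0,-0.047,1,0.095,-0.011,0,-0.047,1,0.0955,-0.0075,0,-0.047,1,0.0955,-0.004,0,-0.047,1,0,0,0,0,1,0,0,0,0]'

```text
time_s: 4.58
eef_pos: [0.4946, -0.0106, 0.1792]
ee_rot: [0.001, 0.714, 0.701, 0.0]
contact_force: [-0.6, -0.4, -0.8]
width: 0.129
grasp_force: 58.7
```

Run:
```python
from h import *
o,M=tcp();print(o["eef_pos"],o["width"],o["contact_force"],M.round(3).tolist())
t=snap("top",2);s=snap("scene",2)
cv2.imwrite("pics/d.png",np.hstack([crop(t,245,315,180,250,5),crop(s,245,315,180,250,6)[:350]]))
```

```text
[ 0.49464373 -0.01055232  0.17917204] 0.12910870541202574 [-0.58961118 -0.36107856 -0.78406061] [[0.018, 1.0, 0.002], [1.0, -0.018, -0.0], [-0.0, 0.002, -1.0]]
```

View pics/d.png

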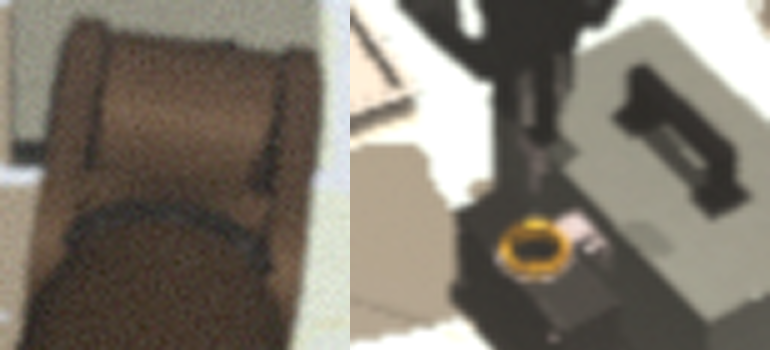

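Run:
```python
from h import *
s=load("scene2")
for z in(.17,.15,.14,.13,.122,.081):print(z,proj(s,(.4946,-.0106,z)))
cv2.imwrite("pics/e.png",cv2.resize(np.clip(s["img"][195:230,260:300,::-1].astype(float)*2.2,0,255).astype(np.uint8),None,fx=16,fy=16,interpolation=cv2.INTER_CUBIC))
print(proj(s,(.4957,-.0102,.081)))
```

```text
0.17 [274.5292241  199.61606135]
0.15 [274.66389413 204.48111726]
0.14 [274.72998602 206.86873629]
0.13 [274.79526943 209.22714851]
0.122 [274.84692398 211.09320775]
0.081 [275.10395048 220.37848266]
[275.32146004 220.14979904]
```

View pics/e.png

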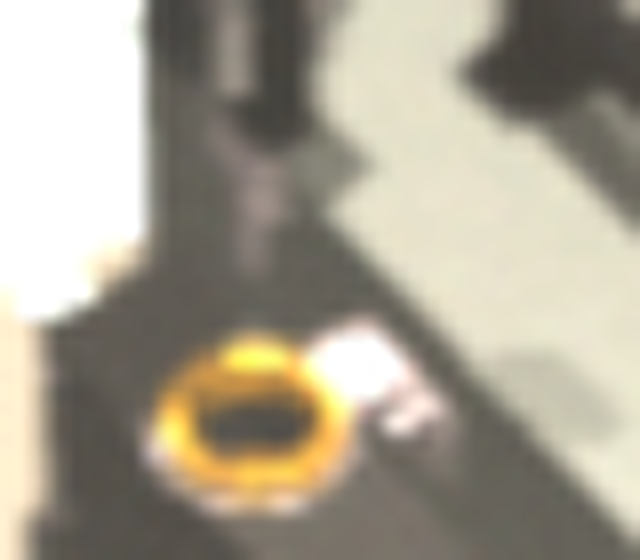

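The shank tip is at px (275.4,211.4) and the ring's centre at (275.5,220.4), so the key is aligned to about 1 mm. Descending.

Call:
carry_out --plan '[1,0,0.001,0.05,0,1,0,0,0.04,0,1,0,0,0.03,0,1,0,0,0,0]'

```text
time_s: 5.18
eef_pos: [0.4947, -0.0109, 0.1176]
ee_rot: [-0.001, 0.714, 0.7, -0.0]
contact_force: [-0.5, -0.5, -1.0]
width: 0.131
grasp_force: 58.7
```

Call:
carry_out --plan '[1,0,0,0.015,0,1,0,0,0.015,0,1,0,0,0.012,0,1,0,0,0,0]'

```text
time_s: 5.68
eef_pos: [0.4948, -0.0103, 0.0969]
ee_rot: [-0.0, 0.714, 0.7, -0.0]
contact_force: [0.2, -0.6, 0.6]
width: 0.134
grasp_force: 58.7
```

Call:
carry_out --plan '[1,0,0,0.003,0,1,0,0,0,0.2,1,0,0,0,0.2,1,0,0,0,0.2,1,0,0,0,0]'

```text
time_s: 6.3
eef_pos: [0.495, -0.0104, 0.0959]
ee_rot: [0.0, 0.857, 0.515, 0.0]
contact_force: [0.2, 0.1, 0.0]
width: 0.13
grasp_force: 58.7
```

Run:
```python
from h import *
o,M=tcp();print(o["eef_pos"],o["contact_force"],o["ft_torque"],np.arctan2(M[1,1],M[0,1]))
s=snap("scene",3);cv2.imwrite("pics/f.png",crop(s,255,305,190,240,8))
```

```text
[ 0.49500904 -0.01035332  0.09592228] [0.21407816 0.13655482 0.01713583] [-0.00236186 -0.03462175  0.01363044] -0.48887086639788824
```

View pics/f.png

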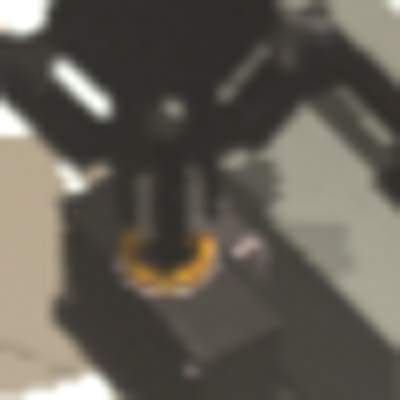

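The pawl tip is still at px (285.6,220.6), the same as before, so the key seems to turn idly. One further turn will confirm it.

Call:
carry_out --plan '[1,0,0,0,0.22,1,0,0,0,0.22,1,0,0,0,0]'

```text
time_s: 6.72
eef_pos: [0.495, -0.0104, 0.0959]
ee_rot: [0.0, 0.932, 0.361, 0.0]
contact_force: [0.6, -0.3, -0.2]
width: 0.127
grasp_force: 58.7
```

Run:
```python
from h import *
o,M=tcp();print(o["eef_pos"],o["contact_force"],o["ft_torque"],np.arctan2(M[1,1],M[0,1]))
s=snap("scene",4)
for k in("scene2","scene3","scene4"):
    g=load(k)["img"][214:226,279:292].mean(2);ys,xs=np.nonzero(g>g.min()*1.6);print(k,(xs+279).mean().round(2),(ys+214).mean().round(2),len(xs),g.max());print(g.astype(int)[2:9])
yaw=np.arctan2(M[1,1],M[0,1]);print((yaw+.02)/(np.pi/4))
```

```text
[ 0.49497817 -0.01036815  0.09585985] [ 0.5749972  -0.34476776 -0.15324434] [-0.00612557 -0.01844099 -0.00375546] -0.8316519172508015
scene2 284.04 218.26 77 149.33333333333334
[[ 78 109 132 140 124  86  55  46  54  78  96 100  98]
 [115 139 145 149 147 124  82  51  45  57  82  91  89]
 [110 134 144 146 142 131 105  69  47  47  64  80  85]
 [ 77 112 134 133 119  97  97  92  65  46  46  61  78]
 [ 54  92 111  92  75  83 103 108  85  55  44  46  62]
 [ 49  83  95  69  60 101 103  74  68  58  45  43  46]
 [ 63  81  84  66  49  59  60  53  60  54  45  43  43]]
scene3 284.42 219.28 74 105.0
[[ 60  50  39  51  56  49  45  44  47  68  91 102 105]
 [ 64  59  50  57  62  57  49  44  44  56  78  94 100]
 [ 62  65  63  63  63  62  57  52  46  47  65  82  88]
 [ 54  67  71  65  64  64  74  77  60  47  47  62  80]
 [ 50  81  90  68  62  75  99 103  81  55  44  47  64]
 [ 50  84  95  68  59  94  97  74  68  59  45  44  46]
 [ 64  83  87  66  50  58  59  55  61  56  45  44  43]]
scene4 284.95 219.21 76 105.0
[[ 45  34  45  81  80  53  44  44  44  49  66  92 103]
 [ 46  36  47  61  65  58  49  44  43  50  78 100 105]
 [ 51  43  54  61  63  61  56  48  44  46  69  92 102]
 [ 55  54  61  63  63  62  59  58  51  45  48  67  92]
 [ 47  51  60  59  58  56  58  63  59  50  44  47  70]
 [ 42  51  55  49  52  60  60  58  59  53  45  44  47]
 [ 57  62  55  46  43  50  51  52  59  53  45  44  43]]
-1.0334273176038324
```

Bottom-row pixels are the same in all three frames, so key 1 is wrong. I'll turn it back, lift it and return it.

Call:
carry_out --plan '[1,0,0,0,-0.207,1,0,0,0,-0.207,1,0,0,0,-0.207,1,0,0,0,-0.206,1,0,0,0,-0.206,1,0,0,0,0,1,0,0,-0.08,0,1,0,0,-0.09,0]'

```text
time_s: 7.78
eef_pos: [0.4946, -0.0104, 0.1814]
ee_rot: [-0.001, 0.716, 0.698, -0.0]
contact_force: [0.9, -0.5, -0.2]
width: 0.133
grasp_force: 58.7
```

Run:
```python
from h import *
o,M=tcp();print(o["contact_force"])
plan([(.4925,-.2017,.175,-.167,1,1),(.4925,-.2017,.066,-.167,1,1)])
plan([(.4925,-.2017,.14,-.167,0),(.4842,-.2510,.14,-.167,0),(.4842,-.2510,.061,-.167,0,1),(.4842,-.2510,.061,-.167,1,3),(.4842,-.2510,.18,-.167,1),(.495,-.0104,.18,-.02,1,1)],start=(.4925,-.2017,.064,-.167))
```

```text
[ 0.86309675 -0.52754594 -0.1903555 ]
8 rows: 1,-0.0957,0.0014,0.0032,0.045,1,-0.0956,0.0048,0.0032,0.045,1,-0.0953,0.0082,0.0032,0.045,1,-0.095,0.0115,0.0032,0.045,1,0,0,0,0,1,0,0,0.109,-0,1,0,0,0.109,-0,1,0,0,0,0
8 rows: 0,0,0,-0.076,-0,0,0,0,-0.076,-0,0,-0.1,0,-0,-0,0,0,0,0.079,-0,0,0,0,0.079,-0,0,0,0,0,0,1,0,0,-0,-0,1,0,0,0,0
8 rows: 1,0,0,0,0,1,0,0,0,0,1,0,0,-0.119,-0,1,0,0,-0.119,-0,1,0.0956,-0.0117,-0,-0.0374,1,0.0959,-0.0089,-0,-0.0374,1,0.0961,-0.0061,-0,-0.0374,1,0.0963,-0.0033,-0,-0.0374
2 rows: 1,0.0963,-0.0004,-0,-0.0374,1,0,0,0,0
```

Call:
carry_out --plan '[1,-0.0957,0.0015,0,0.045,1,-0.0955,0.005,0,0.045,1,-0.0955,0.008,0,0.045,1,-0.095,0.0115,0,0.045,1,0,0,0,0,1,0,0,0.05,0,1,0,0,0.04,0]'

```text
time_s: 8.65
eef_pos: [0.493, -0.2012, 0.1351]
ee_rot: [-0.0, 0.763, 0.646, 0.0]
contact_force: [0.4, -0.3, -0.2]
width: 0.131
grasp_force: 58.7
```

Call:
carry_out --plan '[1,0,0,0.04,0,1,0,0,0.04,0,1,0,0,0.04,0,1,0,0,0.02,0,1,0,0,0,0]'

```text
time_s: 9.28
eef_pos: [0.4931, -0.2013, 0.0655]
ee_rot: [-0.001, 0.763, 0.646, -0.0]
contact_force: [-0.2, -0.1, -0.6]
width: 0.132
grasp_force: 58.7
```

Call:
carry_out --plan '[0,0,0,0,0,0,0,0,0,0,0,0,0,-0.07,0,0,0,0,-0.07,0,0,-0.1,0,0,0,0,0,0,0.07,0,0,0,0,0.078,0,0,0,0,0,0]'

```text
time_s: 10.28
eef_pos: [0.484, -0.2506, 0.0604]
ee_rot: [-0.002, 0.763, 0.646, -0.0]
contact_force: [-0.1, 0.1, 0.7]
width: 0.501
grasp_force: 0.0
```

Call:
carry_out --plan '[1,0,0,0,0,1,0,0,0,0,1,0,0,0,0,1,0,0,0,0,1,0,0,0,0]'

```text
time_s: 10.9
eef_pos: [0.4856, -0.2514, 0.0633]
ee_rot: [0.001, 0.763, 0.646, 0.0]
contact_force: [-1.2, 0.8, 8.4]
width: 0.134
grasp_force: 59.3
```

Run:
```python
from h import *
o,M=tcp();print(o["eef_pos"],o["contact_force"],o["width"])
e=o["eef_pos"]
plan([(e[0],e[1],.18,-.167,1),(.495,-.0104,.18,-.02,1,1)])
```

```text
[ 0.48559668 -0.25140527  0.06334083] [-1.19467325  0.78925446  8.39105108] 0.1340202233608403
8 rows: 1,0,0,-0.1167,0.001,1,0,0,-0.1167,0.001,1,0.0957,-0.0123,-0,-0.0374,1,0.096,-0.0095,-0,-0.0374,1,0.0962,-0.0067,-0,-0.0374,1,0.0964,-0.0038,-0,-0.0374,1,0.0965,-0.001,-0,-0.0374,1,0,0,0,0
```

Call:
carry_out --plan '[1,0,0,-0.117,0,1,0,0,-0.117,0,1,0.0955,-0.0115,0,-0.037,1,0.096,-0.009,0,-0.037,1,0.096,-0.006,0,-0.037,1,0.0965,-0.003,0,-0.038,1,0.0965,0,0,-0.038,1,0,0,0,0]'

```text
time_s: 11.9
eef_pos: [0.4959, -0.0079, 0.1796]
ee_rot: [0.0, 0.712, 0.702, 0.0]
contact_force: [-0.1, 0.5, -1.0]
width: 0.124
grasp_force: 58.6
```

Run:
```python
from h import *
to(.495,-.0104,.096,-.02)
```

```text
tcp [ 0.4959 -0.0079  0.1796] dmm [-2.5 -0.9 83.6] units [-0.0051 -0.0018  0.1672] yaw_y -0.0145 roll units 0.007
```

Call:
carry_out --plan '[1,-0.005,-0.002,0.04,0.007,1,0,0,0.04,0,1,0,0,0.03,0,1,0,0,0.02,0,1,0,0,0.02,0,1,0,0,0.014,0,1,0,0,0.003,0,1,0,0,0,0]'

```text
time_s: 12.9
eef_pos: [0.495, -0.0131, 0.0955]
ee_rot: [0.0, 0.716, 0.699, 0.0]
contact_force: [-0.8, -1.2, 1.4]
width: 0.13
grasp_force: 59.4
```

Call:
carry_out --plan '[1,0.005,0,0,0,1,0,0,0,0.2,1,0,0,0,0.2,1,0,0,0,0.2,1,0,0,0,0.2,1,0,0,0,0]'

```text
time_s: 13.65
eef_pos: [0.4951, -0.0103, 0.0955]
ee_rot: [0.0, 0.896, 0.444, 0.0]
contact_force: [0.1, 0.9, 1.1]
width: 0.133
grasp_force: 59.3
```

Run:
```python
from h import *
o,M=tcp();print(o["eef_pos"],o["contact_force"],o["ft_torque"],np.arctan2(M[1,1],M[0,1]))
s=snap("scene",5);g=s["img"][214:226,279:292].mean(2);print(g.astype(int)[2:9])
```

```text
[ 0.49511801 -0.0102577   0.09545044] [0.14338865 0.85057872 1.06097335] [ 0.04829972 -0.04408397 -0.01853577] -0.6514098144524687
[[ 55  39  37  52  57  49  44  43  45  48  59  86 103]
 [ 56  43  42  54  62  58  49  44  43  47  62  89 103]
 [ 59  51  56  62  64  63  55  49  44  46  66  90  99]
 [ 59  55  61  63  63  60  60  58  50  46  47  63  83]
 [ 45  51  60  59  59  57  59  63  59  49  44  46  64]
 [ 45  60  62  50  51  60  60  58  59  53  45  42  46]
 [ 64  79  75  57  47  49  49  52  59  54  44  43  42]]
```

The pawl pattern is unchanged, so key 2 is idle too. I'll return it.

Call:
carry_out --plan '[1,0,0,0,-0.2,1,0,0,0,-0.2,1,0,0,0,-0.2,1,0,0,0,-0.204,1,0,0,0,0,1,0,0,-0.08,0,1,0,0,-0.09,0,1,0,0,0,0]'

```text
time_s: 14.7
eef_pos: [0.496, -0.0105, 0.1828]
ee_rot: [0.002, 0.715, 0.699, 0.002]
contact_force: [0.4, 0.4, -0.9]
width: 0.131
grasp_force: 59.1
```

Run:
```python
from h import *
o,M=tcp();print(o["contact_force"])
plan([(.4856,-.2514,.175,-.167,1,1)])
```

```text
[ 0.36978006  0.39038872 -0.89096004]
6 rows: 1,-0.0964,-0.002,0.0031,0.0367,1,-0.0964,0.0008,0.0031,0.0367,1,-0.0964,0.0036,0.0031,0.0367,1,-0.0962,0.0064,0.0031,0.0367,1,-0.096,0.0091,0.0031,0.0367,1,0,0,0,0
```

Call:
carry_out --plan '[1,-0.0965,-0.002,0.003,0.037,1,-0.0965,0.001,0.003,0.037,1,-0.0965,0.0035,0.003,0.037,1,-0.096,0.0065,0.003,0.037,1,-0.096,0.009,0.003,0.036,1,0,0,0,0,1,0,0,0.08,0,1,0,0,0,0]'

```text
time_s: 15.7
eef_pos: [0.4836, -0.2499, 0.1302]
ee_rot: [-0.003, 0.763, 0.646, -0.001]
contact_force: [-0.7, 0.2, -0.7]
width: 0.129
grasp_force: 59.0
```

Run:
```python
from h import *
to(.4856,-.2514,.066,-.167)
```

```text
tcp [ 0.4836 -0.2499  0.1302] dmm [-1.3  2.6 64.2] units [-0.0026  0.0052  0.1284] yaw_y -0.1661 roll units 0.0011
```

Call:
carry_out --plan '[1,-0.002,0.003,0,0,1,0,0,0,0,1,0,0,0,0,1,0,0,0,0]'

```text
time_s: 16.2
eef_pos: [0.4863, -0.2526, 0.1332]
ee_rot: [0.0, 0.763, 0.646, 0.0]
contact_force: [0.5, -0.7, -1.1]
width: 0.129
grasp_force: 59.0
```

Call:
carry_out --plan '[1,0.002,-0.001,0.03,0,1,0,0,0.03,0,1,0,0,0.03,0,1,0,0,0.025,0,1,0,0,0.018,0,1,0,0,0,0]'

```text
time_s: 16.95
eef_pos: [0.4857, -0.2514, 0.0656]
ee_rot: [-0.001, 0.763, 0.646, -0.0]
contact_force: [-0.1, -0.2, -0.7]
width: 0.133
grasp_force: 59.0
```

Call:
carry_out --plan '[0,0,0,0,0,0,0,0,0,0,0,0,0,-0.07,0,0,0,0,-0.07,0,0,-0.1,0.001,0,0,0,0,0,0.07,0,0,0,0,0.078,0,0,0,0,0,0]'

```text
time_s: 17.95
eef_pos: [0.4773, -0.3003, 0.0607]
ee_rot: [-0.002, 0.763, 0.646, -0.0]
contact_force: [-0.1, 0.6, 0.3]
width: 0.501
grasp_force: 0.0
```

Call:
carry_out --plan '[1,0,0,0,0,1,0,0,0,0,1,0,0,0,0,1,0,0,0,0,1,0,0,0,0,1,0,0,0,0]'

```text
time_s: 18.7
eef_pos: [0.4784, -0.3011, 0.0638]
ee_rot: [0.001, 0.763, 0.646, 0.0]
contact_force: [-3.2, 0.5, 7.2]
width: 0.132
grasp_force: 59.9
```

Run:
```python
from h import *
o,M=tcp();print(o["eef_pos"],o["contact_force"],o["width"])
e=o["eef_pos"]
plan([(e[0],e[1],.18,-.167,1),(.495,-.0104,.18,-.02,1,1)])
```

```text
[ 0.47839565 -0.30109246  0.06376742] [-3.21124296  0.46824682  7.17992981] 0.1321229680370165
8 rows: 1,0,0,-0.1162,0.001,1,0,0,-0.1162,0.001,1,0.1158,-0.0128,-0,-0.0374,1,0.1161,-0.0094,-0,-0.0374,1,0.1163,-0.006,-0,-0.0374,1,0.1164,-0.0025,-0,-0.0374,1,0.1165,0.0009,-0,-0.0374,1,0,0,0,0
```

Call:
carry_out --plan '[1,0,0,-0.117,0,1,0,0,-0.117,0,1,0.116,-0.0125,0,-0.037,1,0.116,-0.009,0,-0.037,1,0.116,-0.006,0,-0.037,1,0.1165,-0.0025,0,-0.037,1,0.1165,0.001,0,-0.038,1,0,0,0,0]'

```text
time_s: 19.7
eef_pos: [0.4949, -0.0069, 0.1802]
ee_rot: [0.0, 0.712, 0.702, 0.001]
contact_force: [0.1, -0.3, -0.8]
width: 0.131
grasp_force: 59.0
```

Call:
carry_out --plan '[1,0,0,0.04,0,1,0,0,0,0,1,0,0,0,0]'

```text
time_s: 20.08
eef_pos: [0.4952, -0.0109, 0.16]
ee_rot: [0.0, 0.714, 0.7, 0.0]
contact_force: [-0.7, 0.5, 0.5]
width: 0.13
grasp_force: 59.0
```

Run:
```python
from h import *
to(.495,-.0104,.096,-.02)
```

```text
tcp [ 0.4952 -0.0109  0.16  ] dmm [ 0.5 -0.3 64. ] units [ 0.001  -0.0005  0.128 ] yaw_y -0.0205 roll units -0.0006
```

Call:
carry_out --plan '[1,0.001,0,0.04,0,1,0,0,0.03,0,1,0,0,0.025,0,1,0,0,0.02,0,1,0,0,0.013,0,1,0,0,0,0]'

```text
time_s: 20.82
eef_pos: [0.4951, -0.0099, 0.0955]
ee_rot: [0.0, 0.714, 0.7, 0.0]
contact_force: [-0.6, -0.4, 4.8]
width: 0.129
grasp_force: 59.8
```

Call:
carry_out --plan '[1,0,0,0,0.2,1,0,0,0,0.2,1,0,0,0,0.2,1,0,0,0,0.2,1,0,0,0,0]'

```text
time_s: 21.45
eef_pos: [0.4953, -0.0099, 0.0956]
ee_rot: [0.0, 0.895, 0.446, 0.0]
contact_force: [-1.3, -1.1, 3.7]
width: 0.135
grasp_force: 59.6
```

Run:
```python
from h import *
o,M=tcp();print(o["eef_pos"],o["contact_force"],o["ft_torque"],np.arctan2(M[1,1],M[0,1]))
s=snap("scene",6);g=s["img"][214:226,279:292].mean(2);print(g.astype(int)[2:9])
```

```text
[ 0.49525923 -0.00990905  0.09562848] [-1.33632782 -1.05474506  3.72816459] [-0.18498231  0.05273204  0.01803658] -0.6467135049490423
[[ 54  38  40  60  64  51  43  43  44  48  60  87 103]
 [ 55  43  50  68  72  58  46  42  42  47  63  89 103]
 [ 59  54  60  66  66  62  55  47  44  46  67  90  99]
 [ 59  59  62  65  66  66  70  63  51  46  47  64  82]
 [ 49  62  70  68  76  85  94  84  61  50  44  46  63]
 [ 49  80  88  82  95 109 117  94  63  52  44  44  46]
 [ 59  80  92  88  77  73  78  69  58  54  44  43  43]]
```

The pattern has changed, so key 3 catches. Turning it fully open.

Call:
carry_out --plan '[1,0,0,0,0.197,1,0,0,0,0.197,1,0,0,0,0.197,1,0,0,0,0.197,1,0,0,0,0.197,1,0,0,0,0,1,0,0,0,0]'

```text
time_s: 22.38
eef_pos: [0.4948, -0.0097, 0.0955]
ee_rot: [-0.0, 0.997, 0.076, -0.0]
contact_force: [-1.8, 0.4, 5.1]
width: 0.131
grasp_force: 59.9
```

Run:
```python
from h import *
o,M=tcp();print(o["eef_pos"],o["contact_force"],o["ft_torque"],np.arctan2(M[1,1],M[0,1]))
s=snap("scene",7);cv2.imwrite("pics/g.png",crop(s,255,305,190,240,10))
```

```text
[ 0.49481917 -0.0096892   0.0955345 ] [-1.79824594  0.44280411  5.14679084] [-0.04186915  0.42842915  0.01131793] -1.4176779209242543
```

View pics/g.png

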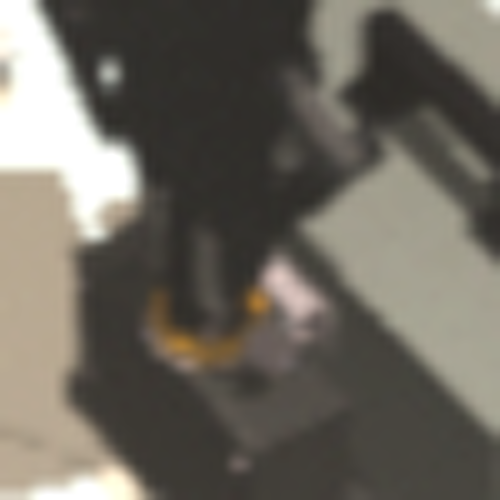

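The pawl now points to crop (275,345), which is about 1.2 rad clockwise from its locked direction. I'll push a bit further to be sure of the stop, then turn back by the free play.

Call:
carry_out --plan '[1,0,0,0,0.06,1,0,0,0,0.06,1,0,0,0,0,1,0,0,0,0]'

```text
time_s: 22.92
eef_pos: [0.4947, -0.0096, 0.0955]
ee_rot: [-0.0, 1.0, 0.03, -0.0]
contact_force: [-2.4, 0.5, 6.2]
width: 0.134
grasp_force: 60.0
```

Run:
```python
from h import *
o,M=tcp();print(o["eef_pos"],o["contact_force"],o["ft_torque"],np.arctan2(M[1,1],M[0,1]))
a,b=snap("scene",8),load("scene7");print(np.abs(a["img"][217:232,278:294].astype(int)-b["img"][217:232,278:294]).mean(2).astype(int))
```

```text
[ 0.49471796 -0.0096167   0.09551208] [-2.40486217  0.46213247  6.17679259] [0.17847869 0.52408026 0.13653473] -1.5115806007611843
[[ 0  1  4 16 11  2  0  1  0  0  2  0  0  0  0  0]
 [ 1  3  2  0  0  0  0  0  0  0  0  0  0  1  0  0]
 [ 1  4  0  1  0  0  0  1  0  1  0  0  0  0  0  1]
 [ 1  2  9  8  2  1  0  0  0  0  0  0  0  0  0  0]
 [ 0  5 22 30 26  9  1  0  0  0  0  0  0  1  0  0]
 [ 0  0  7 37 63 42  8  3  3  0  0  0  0  1  0  0]
 [ 0  1  0 11 52 75 45  7  5  1  0  0  0  1  1  0]
 [ 0  0  0  0 12 47 61 34  4  0  0  0  0  0  0  0]
 [ 0  3  1  0  0  3 11  8  1  0  0  0  0  0  0  0]
 [ 0  1  3  2  0  6  3  3  0  0  0  0  0  0  0  0]
 [ 3  0  2  1  1  3  1  0  1  0  0  0  0  0  0  0]
 [ 7  0  3  2  0  0  0  0  0  0  0  0  0  0  0  0]
 [ 8  3  4  3  0  0  0  1  0  0  0  0  0  0  1  0]
 [10  4  0  0  0  0  0  0  0  0  1  0  0  0  1  1]
 [ 1  1  0  0  0  0  0  0  0  1  0  1  1  0  0  0]]
```

Call:
carry_out --plan '[1,0,0,-0.002,-0.185,1,0,0,0,-0.185,1,0,0,0,0,1,0,0,-0.02,0,1,0,0,-0.02,0,1,0,0,0,0]'

```text
time_s: 23.72
eef_pos: [0.4954, -0.0098, 0.1173]
ee_rot: [0.0, 0.985, 0.172, 0.001]
contact_force: [0.0, 0.8, -0.2]
width: 0.128
grasp_force: 59.0
```

Run:
```python
from h import *
plan([(.4955,-.0100,.18,-1.22,1),(.478,-.301,.18,-.167,1,1)])
```

```text
8 rows: 1,0,0.0002,-0.0627,-0.0036,1,0,0.0002,-0.0627,-0.0036,1,-0.0388,0.0891,-0,-0.2235,1,-0.0538,0.0809,-0,-0.2235,1,-0.0671,0.0703,-0,-0.2235,1,-0.0783,0.0575,-0,-0.2235,1,-0.0872,0.043,-0,-0.2235,1,-0.0933,0.0271,-0,-0.2235
1 rows: 1,0,0,0,0
```

Call:
carry_out --plan '[1,0,0,-0.063,0,1,0,0,-0.063,0,1,-0.039,0.089,0,-0.2235,1,-0.054,0.081,0,-0.2235,1,-0.067,0.0705,0,-0.2235,1,-0.078,0.0575,0,-0.2235,1,-0.087,0.043,0,-0.2235,1,-0.0935,0.027,0,-0.2235]'

```text
time_s: 24.72
eef_pos: [0.4756, -0.3023, 0.1792]
ee_rot: [-0.0, 0.764, 0.646, 0.0]
contact_force: [0.4, -0.1, -0.7]
width: 0.134
grasp_force: 58.9
```

Call:
carry_out --plan '[1,0,0,0.08,0,1,0,0,0,0,1,0,0,0,0,1,0,0,0,0]'

```text
time_s: 25.22
eef_pos: [0.4765, -0.3005, 0.1406]
ee_rot: [0.001, 0.765, 0.644, 0.0]
contact_force: [0.5, -0.8, 0.4]
width: 0.133
grasp_force: 59.0
```

Run:
```python
from h import *
to(.478,-.301,.066,-.167)
```

```text
tcp [ 0.4765 -0.3005  0.1406] dmm [-0.2  1.4 74.6] units [-0.0004  0.0028  0.1492] yaw_y -0.1712 roll units -0.0053
```

Call:
carry_out --plan '[1,0,0.003,0.02,-0.005,1,0,0,0.03,0,1,0,0,0.03,0,1,0,0,0.03,0,1,0,0,0.025,0,1,0,0,0.014,0,1,0,0,0,0]'

```text
time_s: 26.1
eef_pos: [0.4774, -0.301, 0.0644]
ee_rot: [-0.0, 0.764, 0.645, -0.0]
contact_force: [-0.0, -0.4, -0.7]
width: 0.132
grasp_force: 59.6
```

Key 3 is seated. I'll release it, rise, and head for the handle; I'm also measuring the free space and the tray.

Call:
carry_out --plan '[0,0,0,0,0,0,0,0,0,0,0,0,0,-0.07,0,0,0,0,-0.1,0,0,0,0,-0.1,0,0,0,0,0,0]'

```text
time_s: 26.85
eef_pos: [0.4785, -0.3017, 0.2035]
ee_rot: [0.003, 0.764, 0.645, 0.001]
contact_force: [-0.1, -0.6, -1.9]
width: 0.499
grasp_force: 0.0
```

Run:
```python
from h import *
t=load("top0");s=load("scene0")
for n,p,z in(("fruit",(370,149),.03),("fruit",(336,149),.03),("fruit",(302,147),.03),("th",(404,211),0),("th",(421,167),0),("fruitR",(392,128),.03),("fruitL",(213,148),.03),("beaker",(131,194),.03)):print(n,ray(t,*p,z).round(3))
x0,x1,y0,y1=150,232,195,262
g=cv2.cvtColor(t["img"],cv2.COLOR_RGB2GRAY);print(g[228,155:228]);print(g[196:260,192])
plan([(.5865,-.0095,.22,-.015,0,1),(.5865,-.0095,.105,-.015,0,1)])
cv2.imwrite("pics/h.png",np.hstack([crop(t,150,350,140,270,4)]))
```

```text
fruit [ 0.744 -0.333  0.03 ]
fruit [ 0.745 -0.215  0.03 ]
fruit [ 0.753 -0.097  0.03 ]
th [ 0.53  -0.451  0.   ]
th [ 0.685 -0.519  0.   ]
fruitR [ 0.818 -0.413  0.03 ]
fruitL [0.753 0.21  0.03 ]
beaker [0.595 0.487 0.03 ]
[134 132 133 133 137 129 135 127 121 104  98 116 131 134 135 136 136 132
 137 134 135 130 135 133 133 134 134 132 136 134 133 132 134 132 134 133
 129 133 133 131 133 133 135 132 134 134 131 135 129 134 134 133 134 139
 138 132 134 131 131 129 131 133 125 124 126 131 135 137 130 138 132 136
 136]
[129 132 136 132 136 133 138 135 132 130 115 104 121 133 137 137 131 134
 133 127 136 129 134 134 133 134 135 134 137 135 134 137 133 133 132 131
 131 133 132 133 129 134 134 132 133 130 134 134 134 132 134 131 136 128
 121 114 125 133 139 131 132 134 134 130]
8 rows: 0,0.102,0.0192,-0.0055,-0.0324,0,0.1015,0.0218,-0.0055,-0.0324,0,0.1009,0.0244,-0.0055,-0.0324,0,0.1003,0.027,-0.0055,-0.0324,0,0.0996,0.0295,-0.0055,-0.0324,0,0.0988,0.032,-0.0055,-0.0324,0,0,0,0,0,0,0,0,0.115,0
2 rows: 0,0,0,0.115,0,0,0,0,0,0
```

View pics/h.png

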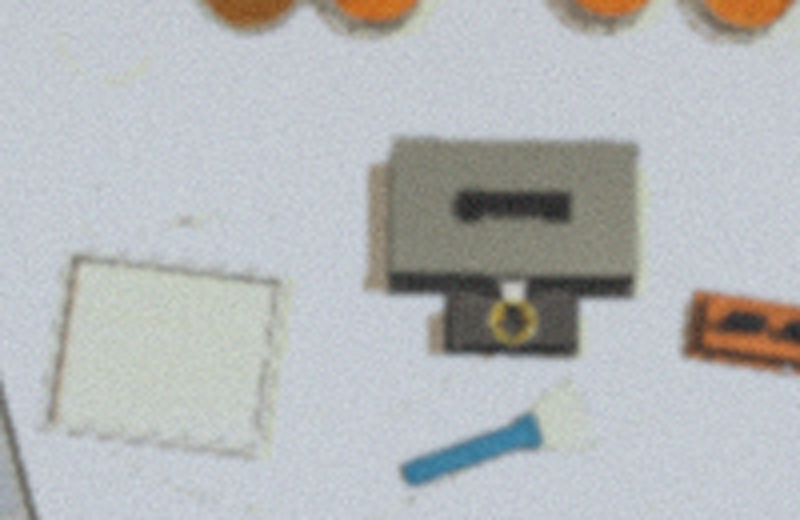

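Tray corners are at crop (75,257), (285,280), (265,455) and (50,430), and there is free space to the right of the case around world (0.63,-0.29). I'm going for the handle.

Call:
carry_out --plan '[0,0.102,0.019,-0.0055,-0.0325,0,0.1015,0.022,-0.0055,-0.0325,0,0.101,0.0245,-0.0055,-0.0325,0,0.1,0.027,-0.0055,-0.0325,0,0.0995,0.0295,-0.0055,-0.0325,0,0.099,0.032,-0.0055,-0.0325,0,0,0,0,0,0,0,0,0.08,0]'

```text
time_s: 27.85
eef_pos: [0.5864, -0.0087, 0.177]
ee_rot: [0.002, 0.712, 0.702, 0.001]
contact_force: [0.3, -1.3, -0.5]
width: 0.498
grasp_force: 0.0
```

Run:
```python
from h import *
t0=load("top0");s=snap("scene",9);t=snap("top",9)
P=[ray(t0,150+a/4-.4,140+b/4-.4,.015) for a,b in((75,257),(285,280),(265,455),(50,430))];P=np.array(P);print("tray",P.round(3).tolist(),P.mean(0),[np.linalg.norm(P[i]-P[i-1]).round(3) for i in range(4)])
cv2.imwrite("pics/i.png",np.hstack([crop(s,240,370,150,300,4),crop(t,170,230,175,325,4)[:600]]))
to(.5865,-.0095,.105,-.015)
for k in range(3):
    a=load("scene0")["img"][250:305,298:345].astype(int);b=s["img"][250:305,298:345].astype(int)
print("rack diff",np.abs(a-b).mean(), (np.abs(a-b).max(2)>40).sum())
```

```text
tray [[0.562, 0.364, 0.015], [0.54, 0.185, 0.015], [0.391, 0.202, 0.015], [0.415, 0.383, 0.015]] [0.47696402 0.28326869 0.015     ] [np.float64(0.149), np.float64(0.181), np.float64(0.15), np.float64(0.183)]
tcp [ 0.5834 -0.0091  0.1725] dmm [-0.5  3.6 67.5] units [-0.0009  0.0071  0.135 ] yaw_y -0.0152 roll units -0.0002
rack diff 19.086653771760155 31
```

View pics/i.png

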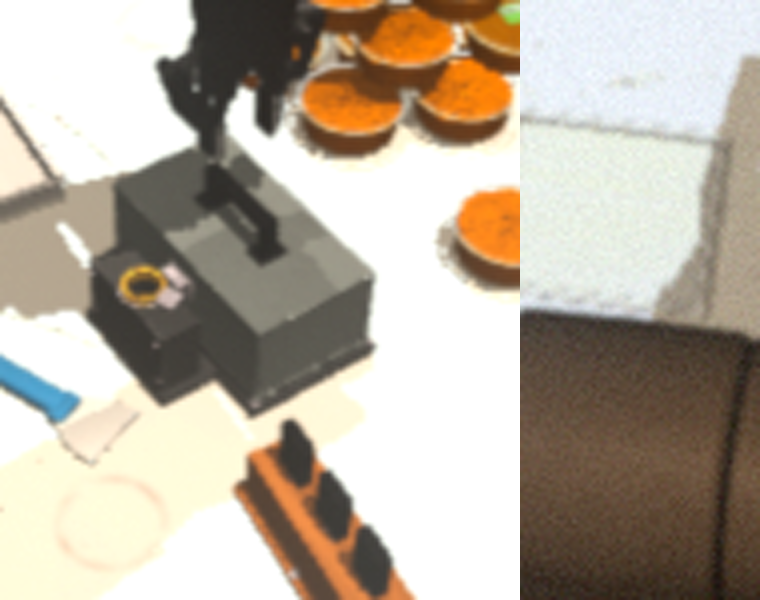

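All three keys stand in the rack, and the pawl at crop (170,297) is off the lug at (178,277). Grasping the handle.

Call:
carry_out --plan '[0,0,0.002,0.07,0,0,0,0,0.065,0,0,0,0,0,0,1,0,0,0,0,1,0,0,0,0,1,0,0,0,0,1,0,0,0,0,1,0,0,0,0]' --newtons 80

```text
time_s: 28.95
eef_pos: [0.5873, -0.0091, 0.1104]
ee_rot: [0.001, 0.712, 0.702, 0.001]
contact_force: [0.4, -0.4, 8.0]
width: 0.137
grasp_force: 81.3
```

Call:
carry_out --plan '[0.4,0,0,0,0,0.4,0,0,0.014,0,0.4,0,0,0,0,1,0,0,0,0,1,0,0,0,0,1,0,0,0,0,1,0,0,0,0]'

```text
time_s: 29.82
eef_pos: [0.5864, -0.0088, 0.1017]
ee_rot: [-0.0, 0.712, 0.702, -0.0]
contact_force: [-0.0, -0.1, -2.7]
width: 0.15
grasp_force: 79.5
```

Call:
carry_out --plan '[1,0,0,-0.02,0,1,0,0,-0.03,0,1,0,0,-0.04,0,1,0,0,-0.06,0,1,0,0,-0.07,0,1,0,0,-0.02,0,1,0,0,0,0]'

```text
time_s: 30.7
eef_pos: [0.5864, -0.0088, 0.2222]
ee_rot: [0.0, 0.712, 0.702, 0.0]
contact_force: [-1.0, 0.3, -3.8]
width: 0.146
grasp_force: 79.6
```

Run:
```python
from h import *
o,M=tcp();print(o["contact_force"],M.round(3).tolist())
plan([(.63,-.29,.222,-.015,1,2),(.63,-.29,.10,-.015,1,1)])
```

```text
[-0.98575356  0.34289002 -3.79037654] [[0.015, 1.0, 0.001], [1.0, -0.015, -0.0], [-0.0, 0.001, -1.0]]
8 rows: 1,-0.1122,0.0191,0.0001,0,1,-0.1122,0.0191,0.0001,0,1,-0.1122,0.0191,0.0001,0,1,-0.1122,0.0191,0.0001,0,1,-0.1122,0.0191,0.0001,0,1,0,0,0,0,1,0,0,0,0,1,0,0,0.0813,0
3 rows: 1,0,0,0.0813,0,1,0,0,0.0813,0,1,0,0,0,0
```

Call:
carry_out --plan '[1,-0.05,0.009,0,0,1,-0.1,0.017,0,0,1,-0.11,0.019,0,0,1,-0.11,0.019,0,0,1,-0.11,0.018,0,0,1,-0.08,0.013,0,0,1,0,0,0,0,1,0,0,0.03,0]'

```text
time_s: 31.7
eef_pos: [0.6297, -0.2891, 0.2057]
ee_rot: [-0.0, 0.712, 0.702, 0.0]
contact_force: [0.0, 0.6, -3.2]
width: 0.146
grasp_force: 79.6
```

Call:
carry_out --plan '[1,0,0,0.07,0,1,0,0,0.07,0,1,0,0,0.05,0,1,0,0,0.025,0,1,0,0,0.012,0,1,0,0,0,0]'

```text
time_s: 32.45
eef_pos: [0.63, -0.2892, 0.0935]
ee_rot: [0.0, 0.712, 0.702, 0.0]
contact_force: [0.6, -1.4, -2.3]
width: 0.147
grasp_force: 79.4
```

Call:
carry_out --plan '[1,0,0,0.006,0,1,0,0,0.004,0,1,0,0,0,0]'

```text
time_s: 32.83
eef_pos: [0.6305, -0.2896, 0.0894]
ee_rot: [0.001, 0.712, 0.702, 0.0]
contact_force: [2.6, 1.3, 4.4]
width: 0.146
grasp_force: 80.5
```

Call:
carry_out --plan '[0,0,0,0,0,0,0,0,0,0,0,0,0,-0.06,0,0,0,0,-0.1,0,0,0,0,-0.1,0,0,0,0,0,0]'

```text
time_s: 33.58
eef_pos: [0.6308, -0.2902, 0.2226]
ee_rot: [0.003, 0.712, 0.702, 0.001]
contact_force: [0.0, 0.5, 0.3]
width: 0.5
grasp_force: 0.0
```

Run:
```python
from h import *
s=snap("scene",10);t=snap("top",10)
cv2.imwrite("pics/j.png",np.vstack([crop(t,150,350,150,265,4)[:330,:800],cv2.resize(crop(s,220,380,160,260,4),(432,270)) .copy() if 0 else np.hstack([cv2.resize(crop(s,240,380,165,260,4),(398,270)),np.zeros((270,402,3),np.uint8)])]))
```

```text
(no output)
```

View pics/j.png

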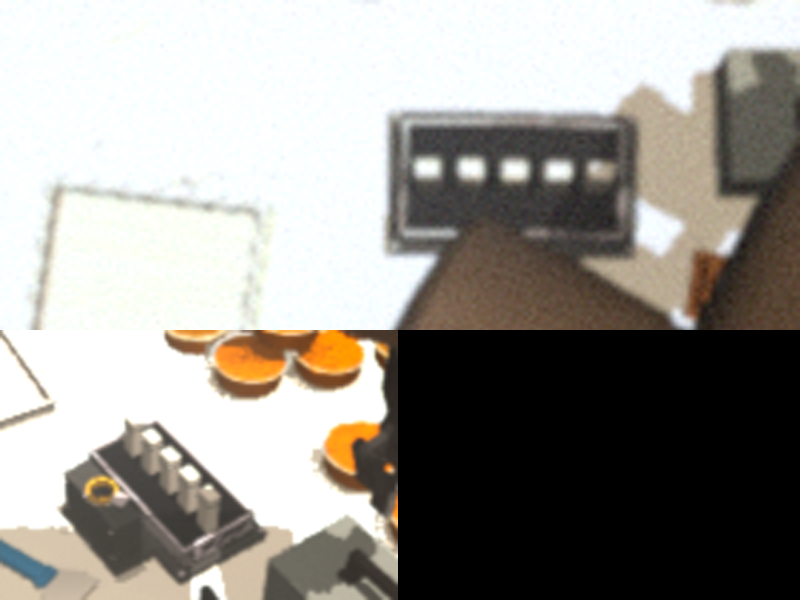

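All five pieces are present, in a row at top px (257–300,192), and the cover stands upright at the right. The tray has been knocked by about (−3.8,−7.5) px, so I'm re-measuring it.

Run:
```python
from h import *
t0,t=load("top0"),load("top10")
T=t0["img"][198:262,156:228];r=cv2.matchTemplate(t["img"][180:275,140:240],T,cv2.TM_CCOEFF_NORMED)
_,m,_,p=cv2.minMaxLoc(r);dx=140+p[0]-156;dy=180+p[1]-198;print("shift",dx,dy,m)
P=np.array([ray(t,150+a/4-.4+dx,140+b/4-.4+dy,.015) for a,b in((75,257),(285,280),(265,455),(50,430))]);print(P.round(3).tolist(),P.mean(0).round(4))
for u in(428,472,515,559,600):print(ray(t,150+u/4-.4,150+169/4-.4,.084).round(4))
# cover check: scene rays
b=np.array([ .587,-.0116]);
plan([(.60,-.06,.20,-.015,0),(.588,.0604,.19,-.015,0,2)])
```

```text
shift -4 -8 0.5037070512771606
[[0.59, 0.378, 0.015], [0.568, 0.198, 0.015], [0.418, 0.215, 0.015], [0.442, 0.397, 0.015]] [0.5045 0.2971 0.015 ]
[0.5887 0.0598 0.084 ]
[0.5883 0.0236 0.084 ]
[ 0.5879 -0.0118  0.084 ]
[ 0.5875 -0.0481  0.084 ]
[ 0.5871 -0.0819  0.084 ]
8 rows: 0,0.1145,-0.0165,0.0091,0,0,0.1145,-0.0165,0.0091,0,0,0.1145,-0.0165,0.0091,0,0,0.1145,-0.0165,0.0091,0,0,0.0801,-0.0092,0.0067,-0,0,0.0801,-0.0092,0.0067,-0,0,0.0801,-0.0092,0.0067,-0,0,0,0,0,0
1 rows: 0,0,0,0,0
```

Call:
carry_out --plan '[0,0.1145,-0.0165,0.009,0,0,0.1145,-0.0165,0.009,0,0,0.1145,-0.0165,0.009,0,0,0.1145,-0.0165,0.009,0,0,0.08,-0.009,0.007,0,0,0.08,-0.009,0.007,0,0,0.08,-0.009,0.007,0,0,0,0,0.08,0]' --newtons 40

```text
time_s: 34.67
eef_pos: [0.5885, 0.0627, 0.1497]
ee_rot: [0.001, 0.711, 0.703, 0.001]
contact_force: [-0.2, -1.1, -0.7]
width: 0.503
grasp_force: 0.0
```

Call:
carry_out --plan '[0,0,0,0,0,0,0,0,0,0]'

```text
time_s: 34.92
eef_pos: [0.5886, 0.0598, 0.15]
ee_rot: [-0.0, 0.713, 0.702, -0.0]
contact_force: [0.6, 0.2, 0.6]
width: 0.501
grasp_force: 0.0
```

Run:
```python
from h import *
to(.588,.0604,.05,-.015)
s=snap("scene",11);t=snap("top",11)
cv2.imwrite("pics/k.png",np.hstack([crop(s,235,310,165,240,6)[:450],cv2.resize(crop(t,145,245,175,275,4),(350,350)).repeat(1,0) if 0 else cv2.copyMakeBorder(cv2.resize(crop(t,145,245,175,275,4),(350,350)),0,100,0,0,0)]))
```

```text
tcp [0.5886 0.0598 0.15  ] dmm [  0.6  -0.6 100. ] units [ 0.0013 -0.0012  0.1999] yaw_y -0.0154 roll units -0.0004
```

View pics/k.png

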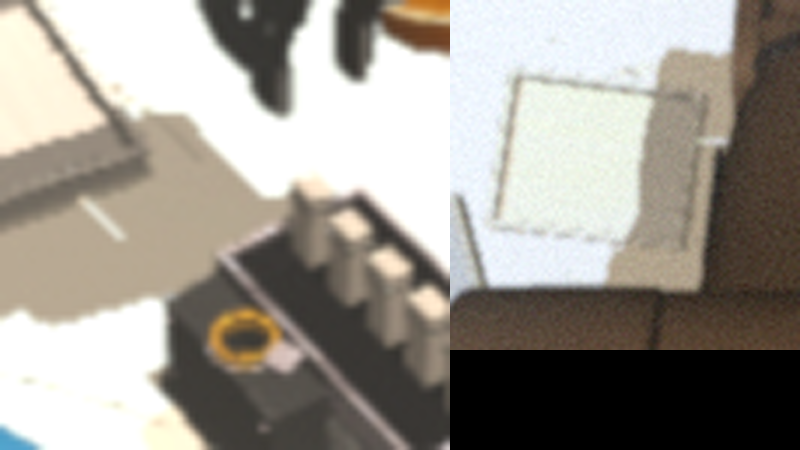

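The tray's corners are at about px (164,196), (218,203), (212,246) and (157,240), which matches the measured centre (0.505,0.297). Now picking piece 1.

Call:
carry_out --plan '[0,0,0,0.1,0,0,0,0,0.1,0,0,0,0,0,0,1,0,0,0,0,1,0,0,0,0,1,0,0,0,0,1,0,0,0,0]'

```text
time_s: 35.9
eef_pos: [0.5897, 0.0601, 0.0522]
ee_rot: [0.001, 0.712, 0.702, 0.001]
contact_force: [0.6, -1.5, 8.7]
width: 0.175
grasp_force: 42.9
```

Run:
```python
from h import *
T=np.array([.5045,.297]);c,s=np.cos(-.12),np.sin(-.12)
for ty in(.06,.03,0,-.03,-.06):print((T+[-s*ty,c*ty]).round(4))
o,_=tcp();e=o["eef_pos"]
q=T+[-s*.06,c*.06]
plan([(e[0],e[1],.15,-.015,1),(q[0],q[1],.15,-.12,1),(q[0],q[1],.045,-.12,1,1)])
print("back");plan([(q[0],q[1],.15,-.12,0),(.588,.0244,.15,-.015,0,1),(.588,.0244,.05,-.015,0,1)],start=(q[0],q[1],.045,-.12))
```

```text
[0.5117 0.3566]
[0.5081 0.3268]
[0.5045 0.297 ]
[0.5009 0.2672]
[0.4973 0.2374]
8 rows: 1,0,0,-0.0978,0.0001,1,0,0,-0.0978,0.0001,1,0.0984,-0.0275,-0,0.0223,1,0.0979,-0.0292,-0,0.0223,1,0.0974,-0.0309,-0,0.0223,1,0.0969,-0.0326,-0,0.0223,1,0.0963,-0.0343,-0,0.0223,1,0.0957,-0.036,-0,0.0223
3 rows: 1,0,0,0.105,-0,1,0,0,0.105,-0,1,0,0,0,0
back
8 rows: 0,0,0,-0.105,-0,0,0,0,-0.105,-0,0,-0.1069,0.0385,-0,-0.0223,0,-0.1075,0.0366,-0,-0.0223,0,-0.1082,0.0347,-0,-0.0223,0,-0.1088,0.0328,-0,-0.0223,0,-0.1093,0.0309,-0,-0.0223,0,-0.1098,0.029,-0,-0.0223
4 rows: 0,0,0,0,0,0,0,0,0.1,0,0,0,0,0.1,0,0,0,0,0,0
```

Call:
carry_out --plan '[1,0,0,-0.1,0,1,0,0,-0.1,0,1,0.0985,-0.0275,0,0.022,1,0.098,-0.029,0,0.022,1,0.0975,-0.031,0,0.022,1,0.097,-0.0325,0,0.022,1,0.0965,-0.0345,0,0.023,1,0.0955,-0.036,0,0.023]'

```text
time_s: 36.9
eef_pos: [0.5098, 0.3586, 0.1514]
ee_rot: [0.0, 0.748, 0.663, 0.001]
contact_force: [0.5, 1.0, -0.6]
width: 0.18
grasp_force: 41.7
```

Call:
carry_out --plan '[1,0,0,0,0,1,0,0,0.09,0,1,0,0,0.07,0,1,0,0,0.045,0,1,0,0,0,0]'

```text
time_s: 37.52
eef_pos: [0.5102, 0.3559, 0.0468]
ee_rot: [-0.0, 0.748, 0.663, -0.001]
contact_force: [-0.9, 0.4, -0.2]
width: 0.177
grasp_force: 41.7
```

Call:
carry_out --plan '[1,0,0,0.005,0,0,0,0,0,0,0,0,0,0,0,0,0,0,-0.105,0,0,0,0,-0.105,0,0,-0.107,0.0385,0,-0.022,0,-0.1075,0.0365,0,-0.022,0,-0.108,0.0345,0,-0.022]'

```text
time_s: 38.52
eef_pos: [0.5484, 0.1893, 0.1505]
ee_rot: [0.0, 0.73, 0.683, 0.001]
contact_force: [1.5, -0.4, 0.0]
width: 0.501
grasp_force: 0.0
```

Call:
carry_out --plan '[0,-0.109,0.033,0,-0.023,0,-0.1095,0.031,0,-0.023,0,-0.11,0.029,0,-0.022,0,0,0,0,0,0,0,0,0,0]'

```text
time_s: 39.15
eef_pos: [0.5863, 0.0246, 0.15]
ee_rot: [-0.0, 0.713, 0.702, 0.0]
contact_force: [1.0, -0.4, 0.8]
width: 0.498
grasp_force: 0.0
```

Run:
```python
from h import *
to(.588,.0244,.05,-.015)
plan([(.588,.0244,.15,-.015,1),(.508,.3268,.15,-.12,1,1)],start=(.588,.0244,.05,-.015))
t=snap("top",12);g=cv2.cvtColor(t["img"],cv2.COLOR_RGB2GRAY);y,x=np.unravel_index(g[190:250,155:220].argmax(),(60,65));print(x+155,y+190,g.max(),ray(t,x+155,y+190,.075))
print(t["img"][205:225,160:185].mean(2).astype(int).max(1))
```

```text
tcp [0.5863 0.0246 0.15  ] dmm [ -0.2   1.7 100. ] units [-0.0004  0.0035  0.2   ] yaw_y -0.0155 roll units -0.0006
8 rows: 1,0,0,-0.1,-0,1,0,0,-0.1,-0,1,0.1004,-0.0282,-0,0.0223,1,0.0999,-0.0299,-0,0.0223,1,0.0993,-0.0317,-0,0.0223,1,0.0988,-0.0334,-0,0.0223,1,0.0982,-0.0351,-0,0.0223,1,0.0975,-0.0368,-0,0.0223
1 rows: 1,0,0,0,0
156 199 170 [0.57008802 0.39105839 0.075     ]
[164 162 163 163 162 163 161 161 164 162 163 161 162 164 158 160 161 160
 164 161]
```

Run:
```python
from h import *
pc=[(.588,.0604),(.588,.0244),(.5875,-.0116),(.587,-.0476),(.5865,-.0836)];sl=[(.5117,.3566),(.5081,.3268),(.5045,.297),(.5009,.2672),(.4973,.2374)]
for i in range(1,5):
    print("P",i+1);plan([(*sl[i],.15,-.12,1)],start=(*pc[i],.15,-.015))
    if i<4:print("ret");plan([(*pc[i+1],.15,-.015,0)],start=(*sl[i],.15,-.12))
```

```text
P 2
6 rows: 1,0.1004,-0.0281,-0,0.0223,1,0.0999,-0.0299,-0,0.0223,1,0.0993,-0.0316,-0,0.0223,1,0.0988,-0.0334,-0,0.0223,1,0.0982,-0.0351,-0,0.0223,1,0.0975,-0.0368,-0,0.0223
ret
6 rows: 0,-0.1088,0.0398,-0,-0.0223,0,-0.1095,0.0379,-0,-0.0223,0,-0.1101,0.0359,-0,-0.0223,0,-0.1108,0.034,-0,-0.0223,0,-0.1113,0.0321,-0,-0.0223,0,-0.1119,0.0301,-0,-0.0223
P 3
6 rows: 1,0.1024,-0.0292,-0,0.0223,1,0.1019,-0.031,-0,0.0223,1,0.1014,-0.0328,-0,0.0223,1,0.1008,-0.0345,-0,0.0223,1,0.1001,-0.0363,-0,0.0223,1,0.0995,-0.038,-0,0.0223
ret
6 rows: 0,-0.1107,0.0411,-0,-0.0223,0,-0.1114,0.0391,-0,-0.0223,0,-0.1121,0.0372,-0,-0.0223,0,-0.1128,0.0352,-0,-0.0223,0,-0.1133,0.0332,-0,-0.0223,0,-0.1139,0.0312,-0,-0.0223
P 4
6 rows: 1,0.1045,-0.0303,-0,0.0223,1,0.1039,-0.0321,-0,0.0223,1,0.1034,-0.0339,-0,0.0223,1,0.1028,-0.0357,-0,0.0223,1,0.1021,-0.0375,-0,0.0223,1,0.1014,-0.0393,-0,0.0223
ret
7 rows: 0,-0.0966,0.0363,-0,-0.0191,0,-0.0971,0.0348,-0,-0.0191,0,-0.0976,0.0334,-0,-0.0191,0,-0.0981,0.0319,-0,-0.0191,0,-0.0986,0.0304,-0,-0.0191,0,-0.099,0.0289,-0,-0.0191,0,-0.0994,0.0275,-0,-0.0191
P 5
6 rows: 1,0.1065,-0.0313,-0,0.0223,1,0.106,-0.0332,-0,0.0223,1,0.1054,-0.035,-0,0.0223,1,0.1048,-0.0369,-0,0.0223,1,0.1041,-0.0387,-0,0.0223,1,0.1034,-0.0405,-0,0.0223
```

Call:
carry_out --plan '[0,0,0.003,0.1,0,0,0,0,0.1,0,0,0,0,0,0,1,0,0,0,0,1,0,0,0,0,1,0,0,0,0,1,0,0,0,0,1,0,0,-0.1,0]'

```text
time_s: 40.2
eef_pos: [0.5871, 0.0244, 0.0991]
ee_rot: [-0.001, 0.712, 0.702, -0.001]
contact_force: [0.8, 0.2, 1.0]
width: 0.18
grasp_force: 43.6
```

Call:
carry_out --plan '[1,0,0,-0.1,0,1,0.1005,-0.028,0,0.022,1,0.1,-0.03,0,0.022,1,0.0995,-0.0315,0,0.022,1,0.099,-0.0335,0,0.022,1,0.098,-0.035,0,0.023,1,0.0975,-0.037,0,0.023,1,0,0,0,0]'

```text
time_s: 41.2
eef_pos: [0.5067, 0.3299, 0.1509]
ee_rot: [0.0, 0.747, 0.665, 0.001]
contact_force: [0.1, -0.5, -0.4]
width: 0.18
grasp_force: 43.6
```

Call:
carry_out --plan '[1,0,0,0,0,1,0,0,0.09,0,1,0,0,0.07,0,1,0,0,0.045,0,1,0,0,0,0,1,0,0,0.005,0,1,0,0,0,0]'

```text
time_s: 42.08
eef_pos: [0.5084, 0.3268, 0.0458]
ee_rot: [0.0, 0.748, 0.663, 0.001]
contact_force: [-0.4, -0.4, -0.7]
width: 0.178
grasp_force: 43.6
```

Call:
carry_out --plan '[0,0,0,0.003,0,0,0,0,0,0,0,0,0,-0.105,0,0,0,0,-0.105,0,0,-0.109,0.04,0,-0.022,0,-0.1095,0.038,0,-0.022,0,-0.11,0.036,0,-0.022,0,-0.111,0.034,0,-0.022]'

```text
time_s: 43.08
eef_pos: [0.5611, 0.0995, 0.1487]
ee_rot: [0.0, 0.725, 0.689, 0.0]
contact_force: [0.4, 0.9, 0.8]
width: 0.498
grasp_force: 0.0
```

Call:
carry_out --plan '[0,-0.1115,0.032,0,-0.023,0,-0.112,0.03,0,-0.023,0,0,0,0,0,0,0,0,0,0,0,0,0,0,0]'

```text
time_s: 43.7
eef_pos: [0.5869, -0.0105, 0.1484]
ee_rot: [-0.0, 0.712, 0.702, 0.0]
contact_force: [0.1, -0.2, 0.7]
width: 0.499
grasp_force: 0.0
```

Run:
```python
from h import *
to(.5875,-.0116,.05,-.015)
t=snap("top",13);cv2.imwrite("pics/l.png",np.clip((cv2.resize(t["img"][175:275,145:245,::-1],None,fx=5,fy=5,interpolation=cv2.INTER_CUBIC).astype(float)-60)*1.9,0,255).astype(np.uint8))
```

```text
tcp [ 0.5869 -0.0105  0.1484] dmm [-1.1  0.6 98.4] units [-0.0021  0.0013  0.1967] yaw_y -0.0134 roll units 0.0021
```

View pics/l.png

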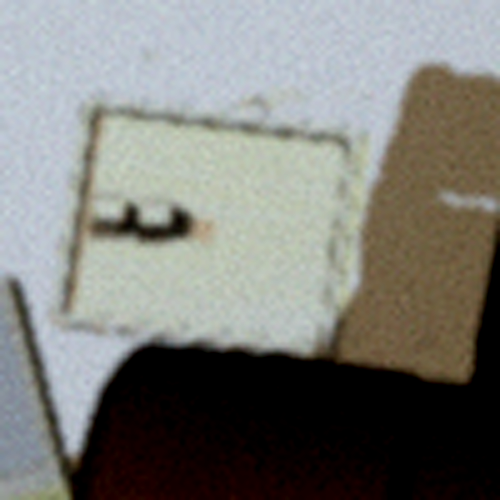

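Two pieces stand in the tray at crop (130,210) and (175,215), well inside its walls. On to piece 3.

Call:
carry_out --plan '[0,-0.002,0.001,0.1,0,0,0,0,0.097,0,0,0,0,0,0,1,0,0,0,0,1,0,0,0,0,1,0,0,0,0,1,0,0,0,0,1,0,0,-0.1,0]'

```text
time_s: 44.75
eef_pos: [0.5865, -0.0127, 0.0988]
ee_rot: [-0.002, 0.712, 0.702, -0.001]
contact_force: [0.3, -0.7, -0.4]
width: 0.179
grasp_force: 44.2
```

Call:
carry_out --plan '[1,0,0,-0.1,0,1,0.1025,-0.029,0,0.022,1,0.102,-0.031,0,0.022,1,0.1015,-0.033,0,0.022,1,0.101,-0.0345,0,0.022,1,0.1,-0.0365,0,0.023,1,0.0995,-0.038,0,0.023,1,0,0,0,0]'

```text
time_s: 45.75
eef_pos: [0.5033, 0.2989, 0.1507]
ee_rot: [0.0, 0.747, 0.665, 0.001]
contact_force: [0.1, -0.5, -0.6]
width: 0.177
grasp_force: 44.3
```

Call:
carry_out --plan '[1,0,0,0,0,1,0,0,0.09,0,1,0,0,0.07,0,1,0,0,0.045,0,1,0,0,0,0,1,0,0,0.005,0,1,0,0,0,0]'

```text
time_s: 46.62
eef_pos: [0.5049, 0.2958, 0.0458]
ee_rot: [0.0, 0.748, 0.663, 0.001]
contact_force: [0.6, 0.7, -0.6]
width: 0.184
grasp_force: 44.3
```

Call:
carry_out --plan '[0,0,0,0.003,0,0,0,0,0,0,0,0,0,-0.105,0,0,0,0,-0.105,0,0,-0.11,0.041,0,-0.022,0,-0.111,0.039,0,-0.022,0,-0.112,0.037,0,-0.022,0,-0.113,0.035,0,-0.022]'

```text
time_s: 47.62
eef_pos: [0.5594, 0.065, 0.1486]
ee_rot: [0.0, 0.725, 0.689, 0.0]
contact_force: [0.6, 0.6, 0.0]
width: 0.502
grasp_force: 0.0
```

Call:
carry_out --plan '[0,-0.113,0.033,0,-0.023,0,-0.114,0.031,0,-0.023,0,0,0,0,0,0,0,0,0,0,0,0,0,0,0]'

```text
time_s: 48.25
eef_pos: [0.5861, -0.0467, 0.1484]
ee_rot: [-0.0, 0.712, 0.702, 0.0]
contact_force: [0.3, 0.2, -0.0]
width: 0.503
grasp_force: 0.0
```

Run:
```python
from h import *
to(.587,-.0476,.05,-.015)
```

```text
tcp [ 0.5861 -0.0467  0.1484] dmm [-0.9  0.9 98.4] units [-0.0018  0.0019  0.1968] yaw_y -0.0134 roll units 0.0021
```

Call:
carry_out --plan '[0,-0.002,0.002,0.1,0,0,0,0,0.097,0,0,0,0,0,0,1,0,0,0,0,1,0,0,0,0,1,0,0,0,0,1,0,0,0,0,1,0,0,-0.1,0]'

```text
time_s: 49.25
eef_pos: [0.5863, -0.0488, 0.0989]
ee_rot: [-0.002, 0.712, 0.702, -0.001]
contact_force: [-0.2, 0.0, 0.5]
width: 0.179
grasp_force: 43.2
```

Call:
carry_out --plan '[1,0,0,-0.1,0,1,0.1045,-0.0305,0,0.022,1,0.104,-0.032,0,0.022,1,0.1035,-0.034,0,0.022,1,0.103,-0.0355,0,0.022,1,0.102,-0.0375,0,0.023,1,0.1015,-0.0395,0,0.023,1,0,0,0,0]'

```text
time_s: 50.25
eef_pos: [0.5, 0.269, 0.1509]
ee_rot: [0.0, 0.747, 0.665, 0.001]
contact_force: [0.3, -0.3, 0.3]
width: 0.182
grasp_force: 43.2
```

Call:
carry_out --plan '[1,0,0,0,0,1,0,0,0.09,0,1,0,0,0.07,0,1,0,0,0.045,0,1,0,0,0,0,1,0,0,0.005,0,1,0,0,0,0]'

```text
time_s: 51.12
eef_pos: [0.5015, 0.2658, 0.0458]
ee_rot: [0.0, 0.748, 0.663, 0.001]
contact_force: [0.0, -0.1, -0.6]
width: 0.179
grasp_force: 43.2
```

Call:
carry_out --plan '[0,0,0,0.003,0,0,0,0,0,0,0,0,0,-0.105,0,0,0,0,-0.105,0,0,-0.0965,0.0365,0,-0.019,0,-0.097,0.035,0,-0.019,0,-0.0975,0.0335,0,-0.019,0,-0.098,0.032,0,-0.019]'

```text
time_s: 52.12
eef_pos: [0.5504, 0.0641, 0.1486]
ee_rot: [0.0, 0.728, 0.686, 0.0]
contact_force: [0.1, 0.0, 0.7]
width: 0.5
grasp_force: 0.0
```

Call:
carry_out --plan '[0,-0.0985,0.0305,0,-0.019,0,-0.099,0.029,0,-0.019,0,-0.0995,0.0275,0,-0.019,0,0,0,0,0,0,0,0,0,0]'

```text
time_s: 52.75
eef_pos: [0.5865, -0.0844, 0.1482]
ee_rot: [-0.0, 0.713, 0.701, -0.0]
contact_force: [0.0, 0.8, 0.3]
width: 0.504
grasp_force: 0.0
```

Run:
```python
from h import *
to(.5865,-.0836,.05,-.015)
```

```text
tcp [ 0.5865 -0.0844  0.1482] dmm [ 0.8 -0.  98.2] units [ 0.0016 -0.      0.1964] yaw_y -0.0161 roll units -0.0014
```

Call:
carry_out --plan '[0,0.001,0,0.1,0,0,0,0,0.096,0,0,0,0,0,0,1,0,0,0,0,1,0,0,0,0,1,0,0,0,0,1,0,0,0,0,1,0,0,-0.1,0]'

```text
time_s: 53.75
eef_pos: [0.5859, -0.0839, 0.0994]
ee_rot: [-0.002, 0.713, 0.702, -0.001]
contact_force: [0.6, -1.0, -0.3]
width: 0.18
grasp_force: 43.0
```

Call:
carry_out --plan '[1,0,0,-0.1,0,1,0.1065,-0.0315,0,0.022,1,0.106,-0.033,0,0.022,1,0.1055,-0.035,0,0.022,1,0.105,-0.037,0,0.022,1,0.104,-0.0385,0,0.023,1,0.1035,-0.0405,0,0.023,1,0,0,0,0]'

```text
time_s: 54.75
eef_pos: [0.497, 0.2401, 0.1514]
ee_rot: [0.0, 0.747, 0.665, 0.001]
contact_force: [-0.2, -0.9, -0.2]
width: 0.182
grasp_force: 43.0
```

Call:
carry_out --plan '[1,0,0,0,0,1,0,0,0.09,0,1,0,0,0.07,0,1,0,0,0.045,0,1,0,0,0,0,1,0,0,0.005,0,1,0,0,0,0]'

```text
time_s: 55.62
eef_pos: [0.4984, 0.2368, 0.0462]
ee_rot: [0.0, 0.749, 0.663, 0.001]
contact_force: [0.0, 0.3, -0.6]
width: 0.18
grasp_force: 43.0
```

Call:
carry_out --plan '[0,0,0,0.003,0,0,0,0,0,0,0,0,0,-0.105,0,0,0,0,-0.105,0,0,-0.11,0.03,-0.05,0,0,-0.11,0.03,-0.05,0,0,-0.11,0.03,0,0,0,-0.11,0.03,0,0]'

```text
time_s: 56.62
eef_pos: [0.531, 0.0097, 0.1995]
ee_rot: [0.0, 0.748, 0.663, 0.0]
contact_force: [1.2, -0.6, 0.5]
width: 0.504
grasp_force: 0.0
```

Call:
carry_out --plan '[0,-0.05,0.03,0,0,0,0,0,0,0,0,0,0,0,0,0,0,0,0,0]'

```text
time_s: 57.12
eef_pos: [0.5424, -0.0142, 0.1988]
ee_rot: [-0.0, 0.748, 0.664, 0.0]
contact_force: [-0.4, -0.2, -0.0]
width: 0.5
grasp_force: 0.0
```

Run:
```python
from h import *
from meas import blobs
o,_=tcp();print(o["eef_pos"],o["contact_force"],o["width"])
t,s=snap("top",14),snap("scene",14);t13=load("top13")
# tray shift vs frame 13, using its upper-left part
for a,(x0,x1,y0,y1) in(("left",(156,180,190,250)),("whole",(153,225,190,242))):
    T=t13["img"][y0:y1,x0:x1];r=cv2.matchTemplate(t["img"][y0-8:y1+8,x0-8:x1+8],T,cv2.TM_CCOEFF_NORMED);_,m,_,p=cv2.minMaxLoc(r);print(a,p[0]-8,p[1]-8,round(m,3))
g=cv2.cvtColor(t["img"],cv2.COLOR_RGB2GRAY)
# dark shadows in tray
for a,c in blobs(cv2.GaussianBlur(g,(3,3),0)<118,(168,210,205,235),4,9):print("shadow",a,c.round(1),ray(t,*c,.003).round(3))
h=cv2.cvtColor(s["img"],cv2.COLOR_RGB2HSV).astype(int)
for k in("scene9","scene14"):
    d=load(k)["img"];h=cv2.cvtColor(d,cv2.COLOR_RGB2HSV).astype(int)
    for a,c in blobs((h[...,2]<50)&~((h[...,0]<15)&(h[...,1]>120)),(303,345,250,302),20,6):print(k,a,c.round(1))
# bright pieces in tray, scene view: project expected tops
for q in((.5117,.3566),(.5081,.3268),(.5045,.297),(.5009,.2672),(.4973,.2374)):
    u,v=proj(s,(*q,.04)).astype(int);print(u,v,s["img"][v-1:v+2,u-1:u+2].mean().round(),end="; ")
```

```text
[ 0.5424212  -0.01422776  0.19884767] [-0.35913333 -0.24749766 -0.0178811 ] 0.5003320611475022
left 0 0 0.553
whole 0 0 0.768
shadow 180 [188.7 221.2] [0.503 0.296 0.003]
scene9 81 [332.3 290.3]
scene9 77 [322.7 276.3]
scene9 75 [313.5 263. ]
scene14 149 [339.4 260.4]
scene14 87 [332.4 290.2]
scene14 82 [322.7 276.3]
scene14 75 [313.5 263.1]
222 167 86.0; 225 172 77.0; 229 176 85.0; 232 181 78.0; 235 186 76.0;
```

Run:
```python
from h import *
from meas import blobs
for n in("top","scene"):
    d=load(n+"14");h=cv2.cvtColor(d["img"],cv2.COLOR_RGB2HSV).astype(int);e=proj(d,(.6305,-.2896,.109));u,v=e.astype(int)
    print(n,e.round(1),[(int(a),c.round(1)) for a,c in blobs(h[...,2]<45,(u-22,u+22,v-14,v+14),15,3)])
    ends=[proj(d,(.6305+.0006*k,-.2896+.042*k,.109)).round(1) for k in(-1,1)];print(ends)
d=load("top14");g=cv2.GaussianBlur(cv2.cvtColor(d["img"],cv2.COLOR_RGB2GRAY),(3,3),0)
print(g[208:234,160:212:2])
```

```text
top [363.4 176.7] [(93, array([362.1, 177.5]))]
[array([376.3, 176.8]), array([350.6, 176.7])]
scene [372.7 252. ] [(162, array([371.7, 252.7]))]
[array([383.7, 262. ]), array([362.3, 242.4])]
[[148 125 148 158 158 158 158 158 158 158 158 157 158 158 158 158 158 158
  158 157 158 156 157 157 157 155]
 [143 126 149 158 157 158 158 158 158 158 158 157 158 158 158 158 158 157
  158 157 157 156 157 157 157 156]
 [138 123 151 157 157 158 158 157 158 159 158 158 159 157 157 157 158 156
  157 158 157 157 157 157 157 157]
 [134 120 151 157 157 157 158 158 158 158 158 157 159 156 157 157 158 157
  156 158 157 157 158 157 157 157]
 [132 120 149 155 155 157 159 158 157 157 159 157 158 156 157 157 157 158
  156 158 156 158 158 157 157 157]
 [134 121 147 151 152 155 158 155 155 155 157 157 158 157 157 157 156 157
  157 157 156 158 157 157 157 157]
 [135 124 147 149 149 147 152 151 152 151 153 157 157 156 156 157 156 157
  156 157 156 157 157 157 157 156]
 [135 127 149 152 149 132 138 149 150 145 143 152 152 150 152 155 156 157
  154 155 157 157 158 157 156 156]
 [132 128 149 155 150 114 122 149 1
[... 1227 characters left out ...]
56 157 157
  157 155 154 153 153 154 155 145]
 [135 156 156 158 157 158 158 159 158 157 157 156 158 157 158 156 157 158
  157 157 157 157 157 156 156 148]
 [137 157 156 157 157 157 158 159 157 158 156 156 157 157 157 157 156 158
  157 158 157 157 157 157 156 151]
 [137 157 157 157 157 157 158 158 157 157 157 158 156 158 157 157 156 157
  157 158 157 157 157 157 156 152]
 [138 157 157 157 158 158 158 158 157 156 157 158 157 158 157 157 156 157
  157 157 157 157 156 156 155 148]
 [140 158 157 158 159 159 158 158 157 156 158 157 157 158 157 156 156 157
  156 156 158 157 157 157 154 143]
 [142 158 157 158 159 158 158 158 157 158 158 157 157 158 157 156 156 157
  156 156 158 157 157 157 153 142]]
```

Five pieces stand inside the tray. The cover handle is where expected in both views, and the keys are unchanged. Handing in.

```bash
python3 -c "
from station import order
print(order.sign_off())"
```

```text
the job is handed in; nothing more can be done
None
```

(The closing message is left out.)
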